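# Load the block heater in rack order

## Robot

A 6-joint arm with a two-finger parallel gripper is mounted at the origin on a cart in front of the work surface, level with it; the furniture and walls round the work are solid. World frame = base frame: x ahead of the robot, y to its left, z up, the work surface at z = 0. Lengths are in m, angles in degrees, forces in N, time in s.
With the tool pointing down it reaches from about 0.3 to 0.75 m from the base axis. Payload 8.5 kg.
Tool frame: the origin (TCP) lies midway between the tips of the shut fingers; the grasp point (between the pads) lies 19 mm behind it; z points along the fingers, y is the line along which they close (so a half turn about z gives the same grasp; the last joint's range is limited). The gripper opens to 85 mm and grips with 20 to 120 N. Pads are 22 mm wide; open, the fingers measure 114 mm over their backs; the gripper's body (76 mm by 85 mm) begins 54 mm behind the grasp point. The pads swing forward as they close: fully open they stand 13 mm farther back than shut.
Start: joints at [62.779, 21.807, 74.336, -0, 83.858, -12.336], TCP at [0.141, 0.532, 0.231] pointing down, gripper open.
Joint ranges: [-178.18, 178.18], [-50.72, 133.34], [12.68, 142.11], [-81.47, 261.47], [9.98, 163.14], [-165.26, 165.26]. Speed limits (degrees/s): [136.94, 136.94, 180, 180, 180, 180].

## Interface

Orientations are given as a 3x3 rotation matrix whose columns are the frame's x, y, z axes.
In Python, from rig import env, viewer, recognise, pinpoint gives the robot as it stands.
- The arm moves only by the tool move_arm, never from a script. Its argument "plan" is text: rows parted by semicolons, each of 7 numbers parted by spaces: the shift along the tool's x, y, z in m, then the turn, a rotation vector about the tool's x, y, z in rad, then the finger opening in m, from 0 to 0.0854. A call has 1 to 12 rows; each row shifts and turns the commanded pose from where the row before left it, along the tool's axes as they then stand; what a row does not reach is not made up. A row lasts 1/8 s, in which the tool goes at most 62.5 mm and 10.7 degrees, less where a joint would pass 70% of its speed; a pose out of reach is approached as far as the arm can. A call is refused whole if a number of a shift passes 0.0625 or a number of a turn 0.188, either way. A call with a gripper value outside its range is refused whole. The fingers move at their own pace and stop on an object; "grip_force" is the grip in N (left out, the last holds). Time passes only in rows, so rows that do not move let the fingers close. It gives the time, the measured TCP pose, the force, the opening and the grip force at its end, in the units of the state.
- env.observe(): the state, without advancing time (a new reading comes with each control period).
- viewer.get_image(name): name is "scene" or "top" or "wrist"; returns (picture, depth): 384x512x3 uint8, red, green, blue; 384x512 float32, m along the optical axis (not along the pixel's ray), 0 where there is no reading.
- viewer.calibration(name): a dict with "fx", "fy", "cx", "cy" (pixels), "k1" (the pictures are not rectified: a ray, as slopes to the right and down, at radius r is drawn at 1 + k1 r^2 times it, then the intrinsics apply), "R" (3x3) and "t" (3): a world point X has camera coordinates R X + t. Camera axes: x right, y down, z forward; pixel columns grow to the right and rows downward; lengths in m; the calibration is good to about 2 mm. A picture is of the moment at which its call begins: read the wrist's pose just before it. calibration takes no time and is no camera call; for the wrist camera it gives the pose at the moment of the call.
- env.close_job(): hands the job in; it is judged then, once.
Trained networks look in the newest picture that a camera, given by its name, has taken for a name from the list of things; names that differ only in an ending like _2 or _b are one class to them, and where a whole thing is asked for, a point or a joint stands for the part that bears it (a point fixed in the world has none). Each returns a list of dicts, best first, with "conf" (0 to 1); they miss things now and then, are a little off and sometimes report something else, mostly with a low value. They report only what shows in the picture. A call takes as long as a camera call.
- recognise(camera, name): "extent" ([centre column, centre row, width, height] in pixels, round what is visible of it).
- pinpoint(camera, name): "pixel" ([column, row] in pixels: a listed point, or the origin of a listed thing).
The state is a dict: "time_s": time; "q": joint angles; "qvel": joint speeds; "joint_efforts": joint torques, N m; "position": TCP position; "tool_rot": TCP orientation; "ft_force": force on the tool from outside, world axes, zero at the start; "wrist_torque": the same for the moment, N m; "grip_width": finger opening in m; "gripper_force": force on a finger pad.
Only numpy, scipy, OpenCV 4.12 (cv2) and the standard library are available. Lean on these libraries where they do the work, as an engineer would, in place of code of your own. Each camera call takes 0.05 s, during which the arm holds its last target. There are 200 camera calls.

## Task

The four big capped tubes in the charcoal rack are due for heating; the small tube beside each, with the same cap colour, is its unheated control and stays where it is. Move the big tubes into the four wells of the grey block heater in the same order as they stand in the rack, so that each can still be matched with its control: the one nearest the rack's white dot goes into the well nearest the heater's white dot, and so on along the row. Lower each tube gently to the bottom of its well without dropping it, and do not disturb the controls.

Things in the scene. Friction and masses are not known exactly. Their poses are not given: they have to be found in the camera images.
- rack: Charcoal tube rack, 94x208x48 mm, fixed, at any yaw. Origin: centre of underside, z up, y along the rows. Four places: 1 to 4 at y = +66, +22, -22, -66 mm. Big tubes stand in 32 mm holes at x = -22, tips 4 mm above the bench; small controls in the row at x = +22. Top plate at z = 48; white dot (13 mm) on it beside place 1, at x = -22, y = +93.5.
- heater: Light grey block heater, 140x220x90 mm, fixed, cold; low control panel towards -x. Origin: centre of underside, z up, y along the wells. Four empty wells, 33.5 mm wide, at x = +22: 1 to 4 at y = +69, +23, -23, -69 mm, mouths at z = 90 in an aluminium block, flat bottoms at z = 34. White dot (13 mm) on a black patch beside well 1, at x = +22, y = +101.
- sample_red: Big tube with red cap, loose, 42 to 81 g, 115 mm long: body 29 mm wide, conical tip 16 mm high (10 mm flat end), cap 34 mm wide at 91 to 115 mm from the tip. Origin: centre of the flat end; z towards the cap. Starts upright in the rack. Grip the cap from above, closing across the row (rack's or heater's x): caps of neighbours are only 10 to 12 mm apart. Yaw is free.
- control_red: Small tube with red cap, loose, 12 g, 56 mm long, body 16 mm, cap 20 mm wide: control of the big red-capped tube, in the same place of the rack, 44 mm beside it. Origin: centre of its flat foot, 20 mm above the bench; z up. Its top is 76 mm above the bench, 19 mm below the big caps' undersides. It stays there.
- sample_yellow: Big tube with yellow cap, loose, 42 to 81 g, 115 mm long: body 29 mm wide, conical tip 16 mm high (10 mm flat end), cap 34 mm wide at 91 to 115 mm from the tip. Origin: centre of the flat end; z towards the cap. Starts upright in the rack. Grip the cap from above, closing across the row (rack's or heater's x): caps of neighbours are only 10 to 12 mm apart. Yaw is free.
- control_yellow: Small tube with yellow cap, loose, 12 g, 56 mm long, body 16 mm, cap 20 mm wide: control of the big yellow-capped tube, in the same place of the rack, 44 mm beside it. Origin: centre of its flat foot, 20 mm above the bench; z up. Its top is 76 mm above the bench, 19 mm below the big caps' undersides. It stays there.
- sample_green: Big tube with green cap, loose, 42 to 81 g, 115 mm long: body 29 mm wide, conical tip 16 mm high (10 mm flat end), cap 34 mm wide at 91 to 115 mm from the tip. Origin: centre of the flat end; z towards the cap. Starts upright in the rack. Grip the cap from above, closing across the row (rack's or heater's x): caps of neighbours are only 10 to 12 mm apart. Yaw is free.
- control_green: Small tube with green cap, loose, 12 g, 56 mm long, body 16 mm, cap 20 mm wide: control of the big green-capped tube, in the same place of the rack, 44 mm beside it. Origin: centre of its flat foot, 20 mm above the bench; z up. Its top is 76 mm above the bench, 19 mm below the big caps' undersides. It stays there.
- sample_blue: Big tube with blue cap, loose, 42 to 81 g, 115 mm long: body 29 mm wide, conical tip 16 mm high (10 mm flat end), cap 34 mm wide at 91 to 115 mm from the tip. Origin: centre of the flat end; z towards the cap. Starts upright in the rack. Grip the cap from above, closing across the row (rack's or heater's x): caps of neighbours are only 10 to 12 mm apart. Yaw is free.
- control_blue: Small tube with blue cap, loose, 12 g, 56 mm long, body 16 mm, cap 20 mm wide: control of the big blue-capped tube, in the same place of the rack, 44 mm beside it. Origin: centre of its flat foot, 20 mm above the bench; z up. Its top is 76 mm above the bench, 19 mm below the big caps' undersides. It stays there.

How it is judged (in metres and radians):
At the end, for the whole second after the job is handed in: Each big tube is upright (0.2 rad) and at rest in the well numbered, from the heater's dot, as its control's place is from the rack's dot: within 8 mm of the well's centre and 5 mm of its bottom. The controls stand upright (0.2 rad), at rest, in their places (12 mm). Nothing is held (((y of control_red in the frame of rack between 0.054 and 0.078 m and y of sample_red in the frame of heater between 0.061 and 0.077 m) or (y of control_red in the frame of rack between 0.01 and 0.034 m and y of sample_red in the frame of heater between 0.015 and 0.031 m) or (y of control_red in the frame of rack between -0.034 and -0.01 m and y of sample_red in the frame of heater between -0.031 and -0.015 m) or (y of control_red in the frame of rack between -0.078 and -0.054 m and y of sample_red in the frame of heater between -0.077 and -0.061 m)) and x of sample_red in the frame of heater between 0.014 and 0.03 m and z of each of sample_red, sample_yellow, sample_green, sample_blue in the frame of heater below 0.039 m and angle between each of sample_red, control_red, sample_yellow, control_yellow, sample_green, control_green, sample_blue, control_blue's own z axis and vertical below 0.2 rad and linear speed of each of sample_red, sample_yellow, sample_green, sample_blue below 0.03 m/s and x of control_red in the frame of rack between 0.01 and 0.034 m and z of each of control_red, control_yellow, control_green, control_blue in the frame of rack below 0.028 m and linear speed of each of control_red, control_yellow, control_green, control_blue below 0.02 m/s and ((y of control_yellow in the frame of rack between 0.054 and 0.078 m and y of sample_yellow in the frame of heater between 0.061 and 0.077 m) or (y of control_yellow in the frame of rack between 0.01 and 0.034 m and y of sample_yellow in the frame of heater between 0.015 and 0.031 m) or (y of control_yellow in the frame of rack between -0.034 and -0.01 m and y of sample_yellow in the frame of heater between -0.031 and -0.015 m) or (y of control_yellow in the frame of rack between -0.078 and -0.054 m and y of sample_yellow in the frame of heater between -0.077 and -0.061 m)) and x of sample_yellow in the frame of heater between 0.014 and 0.03 m and x of control_yellow in the frame of rack between 0.01 and 0.034 m and ((y of control_green in the frame of rack between 0.054 and 0.078 m and y of sample_green in the frame of heater between 0.061 and 0.077 m) or (y of control_green in the frame of rack between 0.01 and 0.034 m and y of sample_green in the frame of heater between 0.015 and 0.031 m) or (y of control_green in the frame of rack between -0.034 and -0.01 m and y of sample_green in the frame of heater between -0.031 and -0.015 m) or (y of control_green in the frame of rack between -0.078 and -0.054 m and y of sample_green in the frame of heater between -0.077 and -0.061 m)) and x of sample_green in the frame of heater between 0.014 and 0.03 m and x of control_green in the frame of rack between 0.01 and 0.034 m and ((y of control_blue in the frame of rack between 0.054 and 0.078 m and y of sample_blue in the frame of heater between 0.061 and 0.077 m) or (y of control_blue in the frame of rack between 0.01 and 0.034 m and y of sample_blue in the frame of heater between 0.015 and 0.031 m) or (y of control_blue in the frame of rack between -0.034 and -0.01 m and y of sample_blue in the frame of heater between -0.031 and -0.015 m) or (y of control_blue in the frame of rack between -0.078 and -0.054 m and y of sample_blue in the frame of heater between -0.077 and -0.061 m)) and x of sample_blue in the frame of heater between 0.014 and 0.03 m and x of control_blue in the frame of rack between 0.01 and 0.034 m); the robot touches nothing.
It fails at once if a small control tube is pulled out, shifted by more than 15 mm or tipped (distance of any of control_red, control_yellow, control_green, control_blue from where it was at the start of the episode above 0.015 m or angle between any of control_red, control_yellow, control_green, control_blue's own z axis and vertical above 0.4 rad).
It fails at once if a big tube is dropped: it falls freely through more than about 25 mm ((linear speed of sample_red above 0.7 m/s and contact force between the fingers and sample_red below 0.05 N) or (linear speed of sample_yellow above 0.7 m/s and contact force between the fingers and sample_yellow below 0.05 N) or (linear speed of sample_green above 0.7 m/s and contact force between the fingers and sample_green below 0.05 N) or (linear speed of sample_blue above 0.7 m/s and contact force between the fingers and sample_blue below 0.05 N)).
It also fails if it takes over 96 s, if anything falls off the work surface, if the arm or the gripper's body presses on something with over 40 N, if the wrist force passes 120 N, or if a joint passes its speed limit or range.

## Working session

There is one attempt and no reset: what is moved stays moved. The work goes in short steps, Python scripts to look and compute and a tool call to move; the robot and the scene stay as the last step left them, time stands still between calls to the robot, and variables do not carry over. Pictures are saved under pics/ and viewed, at most 14 in all, crops included, and the job is handed in when it is done.

Besides the shell and the picture viewer there is one more tool, called after ">>>" in YAML: its name, and indented under it one key for each argument. move_arm: Moves the arm, as the interface text tells. Its arguments: {"type":"object","properties":{"plan":{"type":"string"},"grip_force":{"type":"number"}},"required":["plan"]}

```bash
ls; mkdir -p pics
python3 - <<'E'
from rig import env, viewer, recognise, pinpoint
import cv2,numpy as np
for c in ["scene","top"]:
    im,d=viewer.get_image(c); cv2.imwrite(f"pics/{c}0.png",im[:,:,::-1])
    np.save(f"pics/{c}0d.npy",d)
    k=viewer.calibration(c); print(c,{a:np.round(b,4).tolist() for a,b in k.items()})
    for n in ["rack","heater"]+[a+"_"+b for a in("sample","control") for b in ("red","yellow","green","blue")]:
        r=recognise(c,n)[:1]; p=pinpoint(c,n)[:1]
        print(n,[(np.round(x["extent"]).tolist(),round(x["conf"],2)) for x in r],[(np.round(x["pixel"],1).tolist(),round(x["conf"],2)) for x in p])
s=env.observe(); print(s["time_s"],s["position"],s["tool_rot"],s["ft_force"])
E
```

```text
pics
scene {'fx': 369.0385, 'fy': 369.0385, 'cx': 252.7109, 'cy': 192.0642, 'k1': -0.0276, 'R': [[0.7231, -0.6906, 0.0116], [-0.4717, -0.5059, -0.7222], [0.5046, 0.5168, -0.6916]], 't': [-0.3827, 0.357, 0.5769]}
rack [([177.0, 169.0, 84.0, 59.0], 0.94)] [([180.0, 176.0], 0.62)]
heater [([281.0, 221.0, 112.0, 101.0], 0.78)] [([280.5, 228.7], 0.84)]
sample_red [([189.0, 134.0, 16.0, 27.0], 0.57)] [([192.3, 154.8], 0.85)]
sample_yellow [([165.0, 147.0, 17.0, 26.0], 0.89)] [([169.6, 174.4], 0.86)]
sample_green [([174.0, 139.0, 12.0, 29.0], 0.66)] [([180.3, 164.6], 0.59)]
sample_blue [([149.0, 157.0, 6.0, 26.0], 0.67)] [([160.8, 176.6], 0.81)]
control_red [([202.0, 146.0, 9.0, 15.0], 0.62)] [([201.9, 157.3], 0.53)]
control_yellow [([179.0, 162.0, 8.0, 15.0], 0.63)] [([179.3, 173.0], 0.59)]
control_green [] [([188.7, 167.4], 0.48)]
control_blue [([160.0, 170.0, 11.0, 14.0], 0.43)] [([165.4, 183.7], 0.42)]
top {'fx': 440.9399, 'fy': 440.9399, 'cx': 254.7786, 'cy': 196.8667, 'k1': -0.0188, 'R': [[-0.0249, -0.9996, 0.0167], [-0.9946, 0.0231, -0.1013], [0.1009, -0.0191, -0.9947]], 't': [0.0816
[... 213 characters left out ...]
182.4], 0.58)]
sample_yellow [([148.0, 212.0, 22.0, 11.0], 0.77)] [([155.1, 212.9], 0.56)]
sample_green [([148.0, 195.0, 17.0, 14.0], 0.77)] [([154.5, 198.0], 0.58)]
sample_blue [([152.0, 230.0, 21.0, 14.0], 0.78)] [([158.1, 231.8], 0.65)]
control_red [] [([168.3, 179.1], 0.59)]
control_yellow [([170.0, 212.0, 9.0, 9.0], 0.6)] [([170.0, 212.1], 0.51)]
control_green [([169.0, 194.0, 12.0, 7.0], 0.43)] [([173.1, 229.1], 0.71)]
control_blue [] [([174.4, 229.4], 0.38)]
2.1 [0.14130147 0.53154327 0.23133461] [[-9.66438958e-01  2.56896357e-01  4.12185210e-05]
 [ 2.56896359e-01  9.66438956e-01  6.40830786e-05]
 [-2.33724749e-05  7.25212716e-05 -9.99999997e-01]] [ 0.38835227 -0.14781415  0.72894482]
```

Run:
```python
import cv2
a=cv2.imread("pics/top0.png")[140:260,110:360]
cv2.imwrite("pics/topc.png",cv2.resize(a,None,fx=3.2,fy=3.2,interpolation=cv2.INTER_CUBIC))
a=cv2.imread("pics/scene0.png")[100:290,130:350]
cv2.imwrite("pics/scenec.png",cv2.resize(a,None,fx=3,fy=3,interpolation=cv2.INTER_CUBIC))
```

```text
(no output)
```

View pics/topc.png

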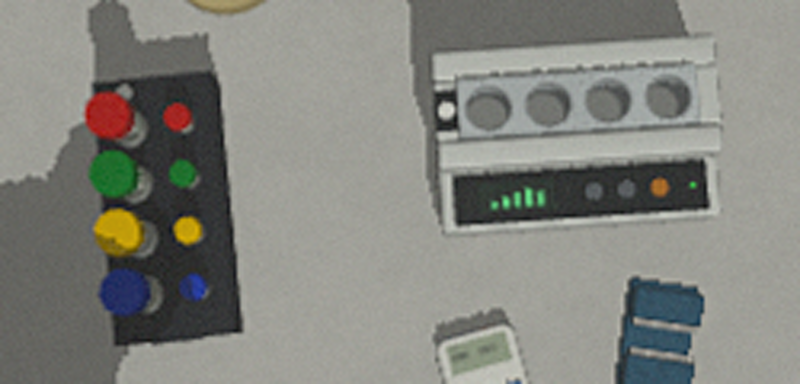

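View pics/scenec.png

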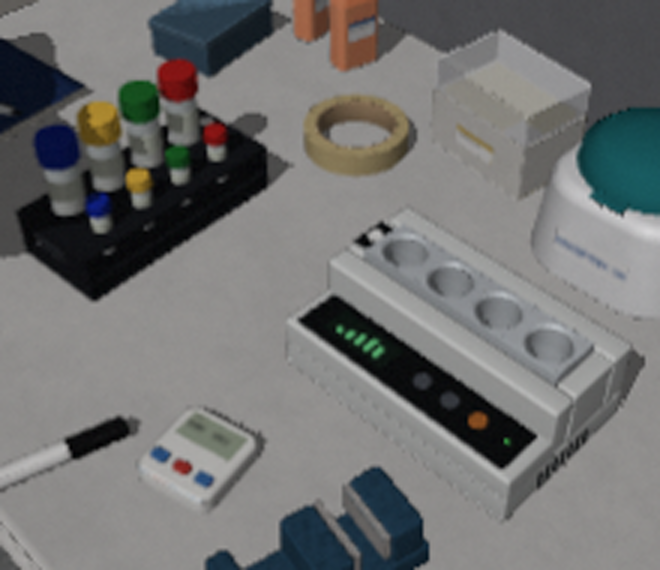

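```bash
cat > h.py <<'E'
import numpy as np, cv2
def und(k,uv):
    K=np.array([[k["fx"],0,k["cx"]],[0,k["fy"],k["cy"]],[0,0,1]])
    return cv2.undistortPoints(np.array(uv,float).reshape(-1,1,2),K,np.array([k["k1"],0,0,0.])).reshape(-1,2)
def ray(k,uv):
    R=np.array(k["R"]);t=np.array(k["t"]);n=und(k,uv)
    d=np.c_[n,np.ones(len(n))]@R
    return -R.T@t,d
def onz(k,uv,z):
    o,d=ray(k,uv); return o+d*((z-o[2])/d[:,2])[:,None]
def proj(k,X):
    R=np.array(k["R"]);t=np.array(k["t"]);c=(np.atleast_2d(X)@R.T+t);n=c[:,:2]/c[:,2:]
    n=n*(1+k["k1"]*(n**2).sum(1,keepdims=True)); return n*[k["fx"],k["fy"]]+[k["cx"],k["cy"]]
def tri(obs): # list of (k,uv)
    A=0;b=0
    for k,uv in obs:
        o,d=ray(k,[uv]);d=d[0]/np.linalg.norm(d[0]);P=np.eye(3)-np.outer(d,d);A=A+P;b=b+P@o
    X=np.linalg.solve(A,b);return X
def blobs(im,mn=20):
    hsv=cv2.cvtColor(im,cv2.COLOR_RGB2HSV);H,S,V=[hsv[...,i].astype(int) for i in range(3)]
    out={}
    for n,m in dict(red=((H<7)|(H>172))&(S>150)&(V>60),yellow=(H>18)&(H<32)&(S>150)&(V>60),green=(H>50)&(H<75)&(S>120)&(V>40),blue=(H>110)&(H<130)&(S>130)&(V>40)).items():
        c,_,st,ce=cv2.connectedComponentsWithStats(m.astype(np.uint8))[0:4]
        out[n]=[(st[i,4],np.round(ce[i],1).tolist(),st[i,:4].tolist()) for i in sorted(range(1,c),key=lambda i:-st[i,4]) if st[i,4]>=mn][:3]
    return out
E
python3 - <<'E'
from rig import viewer
from h import *
B={}
for c in("top","scene"):
    im=cv2.imread(f"pics/{c}0.png")[:,:,::-1].copy(); B[c]=blobs(im); 
    for n in B[c]: print(c,n,B[c][n])
T=viewer.calibration("top");S=viewer.calibration("scene")
dt=np.load("pics/top0d.npy")
for n in B["top"]:
    if not B["top"][n]: continue
    u=B["top"][n][0][1]; k=T
    o,d=ray(T,[u]); X=o+d[0]*dt[int(round(u[1])),int(round(u[0]))]
    print(n,"depth",X.round(4),"z119",onz(T,[u],.119).round(4))
w=[[110+488/3.2,140+108/3.2],[110+547/3.2,140+105/3.2],[110+608/3.2,140+100/3.2],[110+668/3.2,140+97/3.2],[249.7,174.4]]
print("wells",onz(T,w,.09).round(4))
ws=[[130+406/3,100+251/3],[130+451/3,100+282/3],[130+499/3,100+314/3],[130+550/3,100+346/3],[130+374/3,100+237/3]]
for a,b in zip(w,ws): print(tri([(T,a),(S,b)]).round(4))
print("dot rack",onz(T,[[148.75,168]],.048))
W=viewer.calibration("wrist");print(W)
E
```

```text
top red [(np.int32(171), [143.7, 175.8], [137, 169, 15, 15]), (np.int32(161), [379.7, 292.9], [371, 275, 16, 36]), (np.int32(143), [368.2, 287.2], [358, 271, 24, 33])]
top yellow [(np.int32(182), [146.9, 212.2], [139, 205, 16, 15]), (np.int32(61), [168.1, 211.5], [164, 208, 9, 9])]
top green [(np.int32(176), [145.2, 193.9], [138, 187, 15, 15]), (np.int32(55), [166.5, 193.6], [163, 190, 8, 8])]
top blue [(np.int32(169), [148.5, 230.8], [141, 224, 16, 15]), (np.int32(115), [94.9, 68.8], [89, 63, 13, 13]), (np.int32(104), [125.9, 71.5], [120, 66, 13, 13])]
scene red [(np.int32(409), [255.4, 376.1], [227, 371, 59, 13]), (np.int32(147), [188.7, 126.2], [183, 120, 13, 14]), (np.int32(115), [391.3, 210.6], [384, 203, 16, 17])]
scene yellow [(np.int32(159), [162.7, 140.7], [156, 134, 14, 14]), (np.int32(60), [175.5, 159.5], [172, 156, 9, 8])]
scene green [(np.int32(143), [175.8, 133.3], [170, 127, 13, 14]), (np.int32(66), [250.6, 213.3], [242, 208, 16, 12]), (np.int32(53), [188.6, 151.8], [185, 148, 8, 8])]
scene blue [(np.int32(1121), [403.7, 236.9], [371, 212, 69, 49]), (np.int32(176), [14
[... 318 characters left out ...]
.479  0.3197 0.119 ]]
wells [[ 0.6119  0.049   0.09  ]
 [ 0.6132  0.004   0.09  ]
 [ 0.6161 -0.0428  0.09  ]
 [ 0.6174 -0.0888  0.09  ]
 [ 0.611   0.0803  0.09  ]]
[0.6131 0.0484 0.0866]
[0.615  0.0028 0.0844]
[ 0.6174 -0.0439  0.0835]
[ 0.6188 -0.0903  0.0847]
[0.612  0.0805 0.081 ]
dot rack [[0.63959013 0.33478931 0.048     ]]
{'fx': 330.2137512070087, 'fy': 330.2137512070087, 'cx': 258.430925615283, 'cy': 194.84097119802365, 'k1': -0.024601006183750666, 'R': array([[ 2.57060971e-01,  9.66395087e-01, -4.38643236e-04],
       [ 9.18326963e-01, -2.44133436e-01,  3.11567737e-01],
       [ 3.00990443e-01, -8.04947228e-02, -9.50223844e-01]]), 't': array([-0.55039014, -0.04083537,  0.38037195])}
```

```bash
cat > plan.py <<'E'
import numpy as np, sys
from scipy.spatial.transform import Rotation as Ro
from rig import env
def rot(yaw):
    a=np.radians(yaw); y=[np.cos(a),np.sin(a),0]; z=[0,0,-1]; return np.c_[np.cross(y,z),y,z]
def plan(tg,start=None):
    """tg: list of (x,y,z,yaw,open,n); ease profile; rounded rows with no drift. start=commanded (p,R)"""
    s=env.observe(); p,R=start or (np.array(s["position"]),np.array(s["tool_rot"]))
    rows=[]
    for x,y,z,yaw,o,n in tg:
        p0=p.copy();R0=R.copy();Rt=rot(yaw);rv=(Ro.from_matrix(R0).inv()*Ro.from_matrix(Rt)).as_rotvec()
        w=np.ones(n); 
        if n>3: w[0]=w[-1]=.4;
        if n>5: w[1]=w[-2]=.8
        f=np.cumsum(w)/w.sum()
        for a in f:
            pd=p0+(np.array([x,y,z])-p0)*a; Rd=R0@Ro.from_rotvec(rv*a).as_matrix()
            sh=np.round(R.T@(pd-p),4); tu=np.round(Ro.from_matrix(R.T@Rd).as_rotvec(),3)
            assert abs(sh).max()<=.0625 and abs(tu).max()<.187,(sh,tu)
            p=p+R@sh;R=R@Ro.from_rotvec(tu).as_matrix();rows.append((*sh,*tu,o))
    for i in range(0,len(rows),12): print("; ".join(" ".join("%g"%(v+0) for v in r) for r in rows[i:i+12]),"\n")
    print("end",p.round(4)); return p,R
E
python3 -c "
from plan import *
plan([(.50,.325,.26,95,.085,11)])"
```

```text
-0.017 -0.0046 -0.0012 0 0 -0.015 0.085; -0.0339 -0.0096 -0.0025 0 0 -0.029 0.085; -0.042 -0.0133 -0.003 0 0 -0.037 0.085; -0.0414 -0.0149 -0.0031 0 0 -0.037 0.085; -0.0409 -0.0163 -0.003 0 0 -0.037 0.085; -0.0403 -0.0179 -0.0031 0 0 -0.037 0.085; -0.0395 -0.0193 -0.003 0 0 -0.037 0.085; -0.0388 -0.0208 -0.0031 0 0 -0.037 0.085; -0.0381 -0.0222 -0.003 0 0 -0.037 0.085; -0.0297 -0.0189 -0.0024 0 0 -0.029 0.085; -0.0146 -0.0098 -0.0013 0 0 -0.015 0.085 

end [0.5   0.325 0.26 ]
```

>>> move_arm:
  plan: "-0.017 -0.0046 -0.0012 0 0 -0.015 0.085; -0.0339 -0.0096 -0.0025 0 0 -0.029 0.085; -0.042 -0.0133 -0.003 0 0 -0.037 0.085; -0.0414 -0.0149 -0.0031 0 0 -0.037 0.085; -0.0409 -0.0163 -0.003 0 0 -0.037 0.085; -0.0403 -0.0179 -0.0031 0 0 -0.037 0.085; -0.0395 -0.0193 -0.003 0 0 -0.037 0.085; -0.0388 -0.0208 -0.0031 0 0 -0.037 0.085; -0.0381 -0.0222 -0.003 0 0 -0.037 0.085; -0.0297 -0.0189 -0.0024 0 0 -0.029 0.085; -0.0146 -0.0098 -0.0013 0 0 -0.015 0.085"

```text
time_s: 3.48
position: [0.5015, 0.3239, 0.2598]
tool_rot: [[-0.996, -0.086, -0.0], [-0.086, 0.996, -0.0], [0.0, -0.0, -1.0]]
ft_force: [0.3, 0.6, 0.5]
grip_width: 0.0854
gripper_force: 0.0
```

>>> move_arm:
  plan: "0 0 0 0 0 0 0.085; 0 0 0 0 0 0 0.085"

```text
time_s: 3.72
position: [0.4993, 0.3254, 0.26]
tool_rot: [[-0.996, -0.087, -0.0], [-0.087, 0.996, 0.0], [0.0, 0.0, -1.0]]
ft_force: [-1.5, 0.2, -0.1]
grip_width: 0.0852
gripper_force: 0.0
```

```bash
cat > look.py <<'E'
import sys,pickle
from rig import env,viewer
from h import *
def look(tag):
    s=env.observe(); k=viewer.calibration("wrist"); im,d=viewer.get_image("wrist")
    cv2.imwrite(f"pics/{tag}.png",im[:,:,::-1]); pickle.dump((k,im,d),open(f"pics/{tag}.pkl","wb"))
    print(s["time_s"],np.round(s["position"],4)); return k,im,d
E
python3 - <<'E'
from look import *
from plan import *
k,im,d=look("w1")
B=blobs(im,60)
for n in B: print(n,B[n])
s=plan([(.56,.325,.26,95,.085,3)])
E
```

```text
3.725 [0.4993 0.3254 0.26  ]
red [(np.int32(1041), [255.7, 281.9], [239, 264, 34, 37]), (np.int32(278), [217.3, 263.3], [208, 254, 19, 19]), (np.int32(82), [14.4, 40.0], [9, 36, 12, 9])]
yellow [(np.int32(1194), [255.6, 201.3], [237, 182, 38, 39]), (np.int32(359), [214.0, 189.7], [204, 180, 22, 21])]
green [(np.int32(1090), [255.6, 243.6], [238, 225, 36, 38]), (np.int32(303), [215.4, 227.7], [206, 219, 20, 19])]
blue [(np.int32(12785), [453.8, 168.9], [392, 87, 120, 165]), (np.int32(1318), [255.4, 155.5], [235, 136, 41, 40]), (np.int32(389), [212.0, 148.1], [201, 137, 23, 23])]
-0.0202 -0.002 0 0 0 0 0.085; -0.0202 -0.002 0 0 0 0 0.085; -0.0201 -0.0019 0.0001 0 0 0.001 0.085 

end [0.56  0.325 0.26 ]
```

View pics/w1.png

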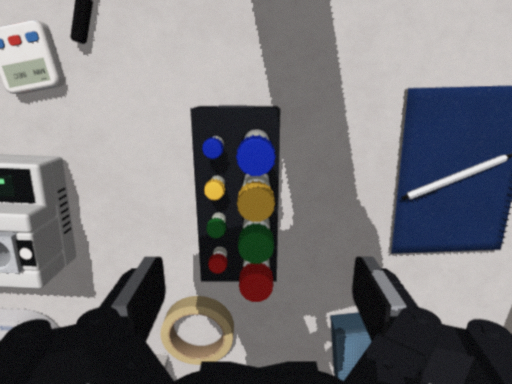

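>>> move_arm:
  plan: "-0.02 -0.002 0 0 0 0 0.085; -0.05 -0.004 0 0 0 0 0.085; -0.02 -0.002 0 0 0 0 0.085; 0 0 0 0 0 0 0.085; 0 0 0 0 0 0 0.085; 0 0 0 0 0 0 0.085"

```text
time_s: 4.53
position: [0.5894, 0.3253, 0.2607]
tool_rot: [[-0.996, -0.088, 0.0], [-0.088, 0.996, 0.0], [-0.0, 0.0, -1.0]]
ft_force: [-0.1, -0.0, 0.6]
grip_width: 0.0847
gripper_force: 0.0
```

```bash
cat > fit.py <<'E'
from look import *
from scipy.optimize import least_squares
a=np.linspace(0,2*np.pi,40,endpoint=False)
def cen(k,X,r=.017,h=.024):
    P=np.r_[[X+[r*np.cos(t),r*np.sin(t),0] for t in a],[X+[r*np.cos(t),r*np.sin(t),-h] for t in a]]
    H=cv2.convexHull(proj(k,P).astype(np.float32)); m=cv2.moments(H); return np.array([m["m10"],m["m01"]])/m["m00"]
def fit(tags,names,pick=None):
    V=[pickle.load(open(f"pics/{t}.pkl","rb")) for t in tags]; out={}
    for n in names:
        obs=[]
        for k,im,d in V:
            c=[b for b in blobs(im,60)[n] if 600<b[0]<4000]
            if c: obs.append((k,np.array(c[0][1])))
        f=lambda X:np.concatenate([cen(k,X)-u for k,u in obs])
        r=least_squares(f,[.55,.32,.119],diff_step=1e-3,x_scale=.01); out[n]=r.x
        print(n,len(obs),r.x.round(4),r.fun.round(1))
    return out
E
python3 - <<'E'
from fit import *
look("w2")
o=fit(["w1","w2"],["red","green","yellow","blue"])
P=np.array(list(o.values())); v=P[0]-P[3]; print(np.degrees(np.arctan2(v[1],v[0])),np.linalg.norm(v),np.linalg.norm(np.diff(P,axis=0),axis=1))
from rig import viewer
B=blobs(pickle.load(open("pics/w2.pkl","rb"))[1],60);print(B)
E
```

```text
4.525 [0.5894 0.3253 0.2607]
red 2 [0.6103 0.3326 0.1192] [-0. -0.  0.  0.]
green 2 [0.5659 0.3287 0.1207] [-0.1 -0.   0.1  0. ]
yellow 2 [0.5224 0.3251 0.1196] [ 0.  0. -0. -0.]
blue 2 [0.4788 0.3213 0.119 ] [ 0.  0. -0. -0.]
4.9257293777329805 0.13194807243680912 [0.04454338 0.04369135 0.04375768]
{'red': [(np.int32(1150), [263.8, 199.3], [246, 180, 37, 39]), (np.int32(321), [221.2, 187.4], [212, 178, 20, 20])], 'yellow': [(np.int32(1434), [264.9, 102.5], [244, 81, 43, 44]), (np.int32(408), [218.5, 100.7], [208, 89, 22, 24])], 'green': [(np.int32(1226), [264.1, 153.1], [245, 134, 39, 39]), (np.int32(359), [219.8, 145.9], [210, 135, 21, 22])], 'blue': [(np.int32(12853), [463.9, 93.7], [408, 0, 104, 187]), (np.int32(1666), [265.1, 46.0], [243, 22, 45, 49]), (np.int32(481), [216.8, 51.5], [205, 39, 25, 26])]}
```

```bash
python3 -c "
from plan import *
plan([(.615,.03,.27,2.3,.085,12),(.615,.03,.27,2.3,.085,2)])"
```

```text
0 -0.0114 -0.0004 0 0 0.062 0.085; -0.0013 -0.0228 -0.0007 0 0 0.125 0.085; -0.0053 -0.028 -0.0009 0 0 0.155 0.085; -0.0095 -0.0268 -0.0009 0 0 0.156 0.085; -0.0136 -0.0251 -0.0009 0 0 0.156 0.085; -0.0173 -0.0226 -0.0009 0 0 0.155 0.085; -0.0205 -0.0198 -0.0009 0 0 0.156 0.085; -0.0234 -0.0162 -0.0009 0 0 0.156 0.085; -0.0257 -0.0125 -0.0009 0 0 0.155 0.085; -0.0272 -0.0083 -0.0009 0 0 0.156 0.085; -0.0226 -0.0032 -0.0007 0.001 0 0.124 0.085; -0.0114 -0.0002 -0.0004 0 0 0.063 0.085 

0 0 0 0 0 0 0.085; 0 0 0 0 0 0 0.085 

end [0.615 0.03  0.27 ]
```

>>> move_arm:
  plan: "0 -0.0114 -0.0004 0 0 0.062 0.085; -0.0013 -0.0228 -0.0007 0 0 0.125 0.085; -0.0053 -0.028 -0.0009 0 0 0.155 0.085; -0.0095 -0.0268 -0.0009 0 0 0.156 0.085; -0.0136 -0.0251 -0.0009 0 0 0.156 0.085; -0.0173 -0.0226 -0.0009 0 0 0.155 0.085; -0.0205 -0.0198 -0.0009 0 0 0.156 0.085; -0.0234 -0.0162 -0.0009 0 0 0.156 0.085; -0.0257 -0.0125 -0.0009 0 0 0.155 0.085; -0.0272 -0.0083 -0.0009 0 0 0.156 0.085; -0.0226 -0.0032 -0.0007 0 0 0.124 0.085; -0.0114 -0.0002 -0.0004 0 0 0.063 0.085"

```text
time_s: 6.08
position: [0.6153, 0.0287, 0.2698]
tool_rot: [[-0.035, 0.999, 0.0], [0.999, 0.035, -0.0], [-0.0, 0.0, -1.0]]
ft_force: [0.8, -0.7, -0.1]
grip_width: 0.0852
gripper_force: 0.0
```

>>> move_arm:
  plan: "0 0 0 0 0 0 0.085; 0 0 0 0 0 0 0.085; 0 0 0 0 0 0 0.085"

```text
time_s: 6.45
position: [0.6154, 0.0303, 0.2695]
tool_rot: [[-0.041, 0.999, 0.0], [0.999, 0.041, 0.0], [0.0, 0.0, -1.0]]
ft_force: [0.6, -0.1, -1.1]
grip_width: 0.0851
gripper_force: 0.0
```

```bash
python3 -c "
from look import *
look('w3')"
```

```text
6.45 [0.6154 0.0303 0.2695]
```

>>> move_arm:
  plan: "-0.02 0 0 0 0 0 0.085; -0.04 0 0 0 0 0 0.085; -0.02 0 0 0 0 0 0.085; 0 0 0 0 0 0 0.085; 0 0 0 0 0 0 0.085; 0 0 0 0 0 0 0.085"

```text
time_s: 7.25
position: [0.6187, -0.0494, 0.2695]
tool_rot: [[-0.04, 0.999, 0.0], [0.999, 0.04, 0.0], [0.0, 0.0, -1.0]]
ft_force: [1.1, -0.1, -0.4]
grip_width: 0.0848
gripper_force: 0.0
```

```bash
python3 -c "
from look import *
look('w4')
a=[cv2.imread(f'pics/w{i}.png') for i in (3,4)]
cv2.imwrite('pics/w34.png',cv2.resize(np.vstack(a)[:, :],None,fx=.78,fy=.78))"
```

```text
7.25 [ 0.6187 -0.0494  0.2695]
```

View pics/w34.png

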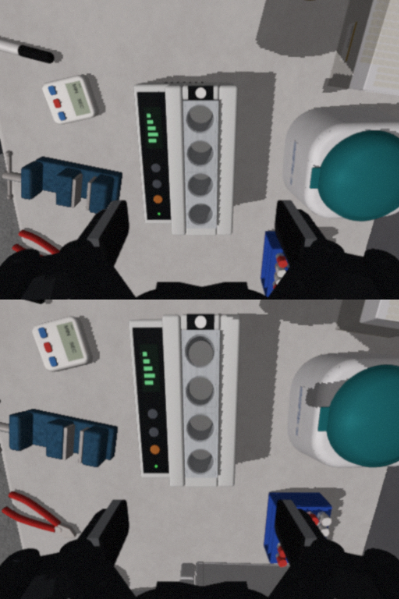

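```bash
cat > heat.py <<'E'
from look import *
from scipy.optimize import minimize
V=[pickle.load(open(f"pics/{t}.pkl","rb")) for t in("w3","w4")]
G=[cv2.GaussianBlur(cv2.cvtColor(im,cv2.COLOR_RGB2GRAY).astype(np.float32),(0,0),.7) for _,im,_ in V]
a=np.linspace(0,2*np.pi,72,endpoint=False)
W=np.array([[.022,y] for y in(.069,.023,-.023,-.069)]);D=np.array([.022,.101])
def pts(p,c,r):
    x,y,z,w=p; q=c+r*np.c_[np.cos(a),np.sin(a)]; C,S=np.cos(w),np.sin(w)
    return np.c_[x+C*q[:,0]-S*q[:,1],y+S*q[:,0]+C*q[:,1],np.full(len(a),z)]
def samp(i,P):
    u=proj(V[i][0],P).astype(np.float32); return cv2.remap(G[i],u[:,0],u[:,1],cv2.INTER_LINEAR)
def cost(p,parts="wd",views=(0,1)):
    s=0
    for i in views:
        if "w" in parts:
            for c in W: s+=np.tanh((samp(i,pts(p,c,.0180))-samp(i,pts(p,c,.0155)))/25).mean()
        if "d" in parts: s+=np.mean(samp(i,pts(p,D,.0052))-samp(i,pts(p,D,.0078)))/100
    return -s
def solve(**k):
    best=None
    for dx in(-.004,0,.004):
        for dy in(-.004,0,.004):
            r=minimize(lambda p:cost(np.array(p)*[.01,.01,.01,.1],**k),np.array([.593+dx,-.02+dy,.09,.04])/[.01,.01,.01,.1],method="Nelder-Mead",options=dict(initial_simplex=np.array([.593+dx,-.02+dy,.09,.04])/[.01,.01,.01,.1]+np.r_[np.zeros((1,4)),np.eye(4)*.3],maxiter=600))
            if best is None or r.fun<best.fun: best=r
    return best.x*[.01,.01,.01,.1],best.fun
if __name__=="__main__":
    for k in(dict(),dict(parts="w"),dict(views=(0,)),dict(views=(1,))):
        p,f=solve(**k); print(k,p.round(4),round(f,3))
        w=[pts(p,c,0)[0].round(4).tolist() for c in W]; print(w)
        if not k: p0=p
    o=[]
    for (k,im,d) in V:
        b=cv2.resize(im[90:300,200:320,::-1],None,fx=3,fy=2.8*3/2.8,interpolation=cv2.INTER_CUBIC).copy()
        for c,r in [(c,.01675) for c in W]+[(D,.0065)]:
            u=(proj(k,pts(p0,c,r))-[200,90]+.5)*3
            cv2.polylines(b,[u.astype(np.int32)],True,(0,0,255),1)
        o.append(b[:590])
    cv2.imwrite("pics/heat.png",np.hstack(o))
E
python3 heat.py
```

```text
{} [ 0.5939 -0.0208  0.0877  0.0349] -10.126
[[0.6135, 0.0489, 0.0877], [0.6151, 0.003, 0.0877], [0.6167, -0.043, 0.0877], [0.6183, -0.089, 0.0877]]
{'parts': 'w'} [ 0.5937 -0.0206  0.0893  0.0434] -7.531
[[0.6127, 0.0493, 0.0893], [0.6147, 0.0033, 0.0893], [0.6167, -0.0426, 0.0893], [0.6187, -0.0886, 0.0893]]
{'views': (0,)} [ 0.5939 -0.0201  0.0903  0.0349] -5.087
[[0.6135, 0.0496, 0.0903], [0.6151, 0.0037, 0.0903], [0.6167, -0.0423, 0.0903], [0.6183, -0.0883, 0.0903]]
{'views': (1,)} [ 0.5939 -0.021   0.0875  0.0356] -5.107
[[0.6135, 0.0488, 0.0875], [0.6151, 0.0028, 0.0875], [0.6167, -0.0432, 0.0875], [0.6184, -0.0891, 0.0875]]
```

View pics/heat.png

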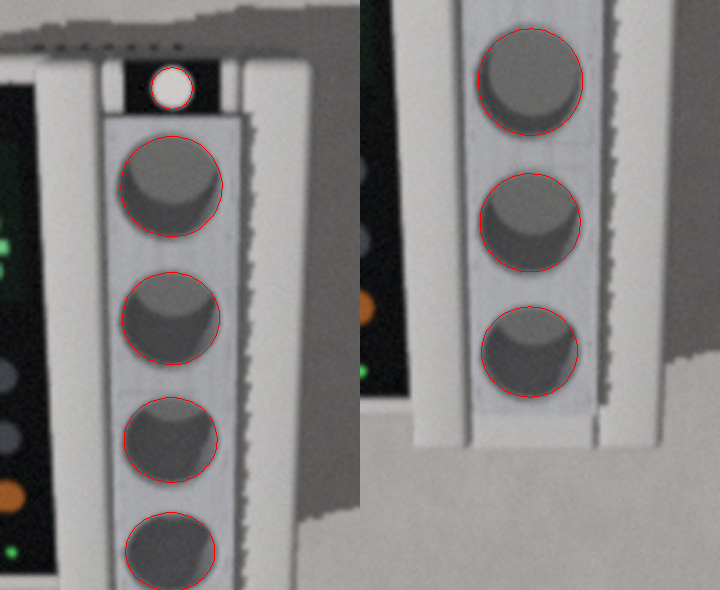

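```bash
python3 -c "
from plan import *
plan([(.4788,.3213,.20,94.9,.065,14),(.4788,.3213,.13,94.9,.065,4),(.4788,.3213,.13,94.9,.065,2)])"
```

```text
0.0121 -0.004 0.0022 0 0 -0.052 0.065; 0.0247 -0.0068 0.0045 0 0 -0.104 0.065; 0.0315 -0.0053 0.0056 0 0 -0.131 0.065; 0.0319 -0.001 0.0056 0 0 -0.13 0.065; 0.0319 0.003 0.0057 0 0 -0.13 0.065; 0.0311 0.0072 0.0056 0 0 -0.131 0.065; 0.0299 0.0112 0.0056 0 0 -0.13 0.065; 0.0283 0.015 0.0056 0 0 -0.13 0.065; 0.026 0.0185 0.0056 0 0 -0.131 0.065; 0.0235 0.0217 0.0056 0 0 -0.13 0.065; 0.0204 0.0246 0.0056 0 0 -0.13 0.065; 0.017 0.027 0.0056 0 0 -0.131 0.065 

0.0107 0.0232 0.0045 0 0 -0.104 0.065; 0.0041 0.0121 0.0022 0 0 -0.052 0.065; 0 0 0.01 0 0 0 0.065; 0 0 0.025 0 0 0 0.065; 0 0 0.025 0 0 0 0.065; 0 0 0.01 0 0 0 0.065; 0 0 0 0 0 0 0.065; 0 0 0 0 0 0 0.065 

end [0.4788 0.3213 0.13  ]
```

>>> move_arm:
  plan: "0.0121 -0.004 0.0022 0 0 -0.052 0.065; 0.0247 -0.0068 0.0045 0 0 -0.104 0.065; 0.0315 -0.0053 0.0056 0 0 -0.131 0.065; 0.0319 -0.001 0.0056 0 0 -0.13 0.065; 0.0319 0.003 0.0057 0 0 -0.13 0.065; 0.0311 0.0072 0.0056 0 0 -0.131 0.065; 0.0299 0.0112 0.0056 0 0 -0.13 0.065; 0.0283 0.015 0.0056 0 0 -0.13 0.065; 0.026 0.0185 0.0056 0 0 -0.131 0.065; 0.0235 0.0217 0.0056 0 0 -0.13 0.065; 0.0204 0.0246 0.0056 0 0 -0.13 0.065; 0.017 0.027 0.0056 0 0 -0.131 0.065"

```text
time_s: 8.8
position: [0.4914, 0.2863, 0.2065]
tool_rot: [[-0.998, 0.065, 0.0], [0.065, 0.998, 0.0], [-0.0, 0.0, -1.0]]
ft_force: [-0.1, -0.3, 0.9]
grip_width: 0.0651
gripper_force: 0.0
```

>>> move_arm:
  plan: "0.0107 0.0232 0.0045 0 0 -0.104 0.065; 0.0041 0.0121 0.0022 0 0 -0.052 0.065; 0 0 0.01 0 0 0 0.065; 0 0 0.025 0 0 0 0.065; 0 0 0.025 0 0 0 0.065; 0 0 0.01 0 0 0 0.065; 0 0 0 0 0 0 0.065; 0 0 0 0 0 0 0.065"

```text
time_s: 9.8
position: [0.4798, 0.3205, 0.1308]
tool_rot: [[-0.996, -0.084, 0.002], [-0.084, 0.996, 0.001], [-0.002, 0.0, -1.0]]
ft_force: [-0.1, -0.0, 0.6]
grip_width: 0.0646
gripper_force: 0.0
```

```bash
python3 -c "
from plan import *
print(env.observe()['position'])
plan([(.4788,.3213,.085,94.9,.065,5),(.4788,.3213,.085,94.9,.065,2),(.4788,.3213,.085,94.9,.025,5)])"
```

```text
[0.47975688 0.32053002 0.13083846]
0.0001 0.0001 0.0048 0 0 0 0.065; 0.0003 0.0002 0.0121 0 0.001 -0.001 0.065; 0.0002 0.0002 0.0121 0 0 0 0.065; 0.0002 0.0002 0.012 0 0 -0.001 0.065; 0.0001 0.0001 0.0048 0 0.001 0 0.065; 0 0 0 0 0 0 0.065; 0 0 0 0 0 0 0.065; 0 0 0 0 0 0 0.025; 0 0 0 0 0 0 0.025; 0 0 0 0 0 0 0.025; 0 0 0 0 0 0 0.025; 0 0 0 0 0 0 0.025 

end [0.4788 0.3213 0.085 ]
```

>>> move_arm:
  plan: "0.0005 0.0004 0.005 0 0 0 0.065; 0.0004 0.0004 0.012 0 0.001 -0.001 0.065; 0 0 0.012 0 0 0 0.065; 0 0 0.012 0 0 0 0.065; 0 0 0.005 0 0.001 -0.001 0.065; 0 0 0 0 0 0 0.065; 0 0 0 0 0 0 0.065; 0 0 0 0 0 0 0.025; 0 0 0 0 0 0 0.025; 0 0 0 0 0 0 0.025; 0 0 0 0 0 0 0.025; 0 0 0 0 0 0 0.025"
  grip_force: 35

```text
time_s: 11.3
position: [0.4785, 0.3213, 0.0843]
tool_rot: [[-0.996, -0.086, -0.001], [-0.086, 0.996, 0.0], [0.001, 0.0, -1.0]]
ft_force: [0.1, -0.1, 5.0]
grip_width: 0.0331
gripper_force: 34.6
```

```bash
python3 -c "
from plan import *
o=.02
print(env.observe()['position'])
plan([(.4788,.3213,.215,94.9,o,7),(.6184,-.0888,.22,2.2,o,16),(.6184,-.0888,.22,2.2,o,1)])"
```

```text
[0.47848541 0.32129595 0.08431425]
0 0 -0.0097 0 0 0 0.02; 0 0 -0.0193 0 0 0 0.02; -0.0001 0 -0.0242 0 0 0 0.02; 0 0 -0.0242 0 -0.001 0 0.02; -0.0001 0 -0.0242 0 0 0 0.02; 0 0 -0.0194 0 0 0.001 0.02; 0 0 -0.0097 0 0 0 0.02; -0.0029 -0.0117 -0.0001 0 0 0.045 0.02; -0.0068 -0.0231 -0.0003 0 0 0.09 0.02; -0.0111 -0.0279 -0.0004 0 0 0.112 0.02; -0.0142 -0.0266 -0.0003 0 0 0.112 0.02; -0.017 -0.0248 -0.0004 0 0 0.113 0.02 

-0.0197 -0.0227 -0.0003 0 0 0.112 0.02; -0.0222 -0.0203 -0.0004 0 0 0.112 0.02; -0.0243 -0.0178 -0.0003 0 0 0.113 0.02; -0.0261 -0.0149 -0.0004 0 0 0.112 0.02; -0.0276 -0.0119 -0.0003 0 0 0.112 0.02; -0.0288 -0.0088 -0.0004 0 0 0.113 0.02; -0.0296 -0.0054 -0.0004 0 0 0.112 0.02; -0.03 -0.0021 -0.0003 0 0 0.112 0.02; -0.0301 0.0013 -0.0004 0 0 0.113 0.02; -0.0237 0.0037 -0.0002 0 0 0.09 0.02; -0.0117 0.0029 -0.0002 0 0 0.045 0.02; 0 0 0 0 0 0 0.02 

end [ 0.6184 -0.0888  0.22  ]
```

>>> move_arm:
  plan: "0 0 -0.0097 0 0 0 0.02; 0 0 -0.0193 0 0 0 0.02; 0 0 -0.0242 0 0 0 0.02; 0 0 -0.0242 0 0 0 0.02; 0 0 -0.0242 0 0 0 0.02; 0 0 -0.0194 0 0 0 0.02; 0 0 -0.0097 0 0 0 0.02; -0.0029 -0.0117 -0.0001 0 0 0.045 0.02; -0.0068 -0.0231 -0.0003 0 0 0.09 0.02; -0.0111 -0.0279 -0.0004 0 0 0.112 0.02; -0.0142 -0.0266 -0.0003 0 0 0.112 0.02; -0.017 -0.0248 -0.0004 0 0 0.113 0.02"

```text
time_s: 12.8
position: [0.5193, 0.1999, 0.215]
tool_rot: [[-0.924, 0.382, -0.004], [0.382, 0.924, -0.001], [0.003, -0.002, -1.0]]
ft_force: [0.6, -0.5, -1.7]
grip_width: 0.0331
gripper_force: 34.9
```

>>> move_arm:
  plan: "-0.0197 -0.0227 -0.0003 0 0 0.112 0.02; -0.0222 -0.0203 -0.0004 0 0 0.112 0.02; -0.0243 -0.0178 -0.0003 0 0 0.113 0.02; -0.0261 -0.0149 -0.0004 0 0 0.112 0.02; -0.0276 -0.0119 -0.0003 0 0 0.112 0.02; -0.0288 -0.0088 -0.0004 0 0 0.113 0.02; -0.0296 -0.0054 -0.0004 0 0 0.112 0.02; -0.03 -0.0021 -0.0003 0 0 0.112 0.02; -0.0301 0.0013 -0.0004 0 0 0.113 0.02; -0.0237 0.0037 -0.0002 0 0 0.09 0.02; -0.0117 0.0029 -0.0002 0 0 0.045 0.02; 0 0 0 0 0 0 0.02"

```text
time_s: 14.3
position: [0.6183, -0.0892, 0.2188]
tool_rot: [[-0.038, 0.999, -0.003], [0.999, 0.038, 0.0], [0.0, -0.003, -1.0]]
ft_force: [-0.2, 0.0, -0.2]
grip_width: 0.0331
gripper_force: 34.8
```

>>> move_arm:
  plan: "0 0 0 0 0 0 0.02; 0 0 0 0 0 0 0.02"

```text
time_s: 14.55
position: [0.6184, -0.0878, 0.2196]
tool_rot: [[-0.04, 0.999, -0.002], [0.999, 0.04, -0.0], [0.0, -0.002, -1.0]]
ft_force: [0.2, 0.2, -0.1]
grip_width: 0.033
gripper_force: 34.8
```

Run:
```python
from look import *
from plan import *
k,im,d=look("b1")
B=blobs(im,60)["blue"];print(B)
cv2.imwrite("pics/b1s.png",cv2.resize(im[90:384,150:380,::-1],None,fx=2,fy=2))
plan([(.6184,-.0888,.16,2.2,.02,5),(.6184,-.0888,.16,2.2,.02,2)])
```

```text
14.55 [ 0.6184 -0.0878  0.2196]
[(np.int32(6701), [258.4, 289.1], [216, 240, 86, 97]), (np.int32(3348), [393.6, 260.9], [353, 238, 102, 68]), (np.int32(212), [404.3, 292.4], [395, 282, 20, 21])]
-0.0001 0 0.0063 0 0 0 0.02; -0.0002 0 0.0157 -0.001 0 0.001 0.02; -0.0002 0 0.0157 0 0 0 0.02; -0.0003 0 0.0157 -0.001 0 0.001 0.02; -0.0001 0 0.0063 0 0 0 0.02; 0 0 0 0 0 0 0.02; 0 0 0 0 0 0 0.02 

end [ 0.6184 -0.0888  0.16  ]
```

View pics/b1s.png

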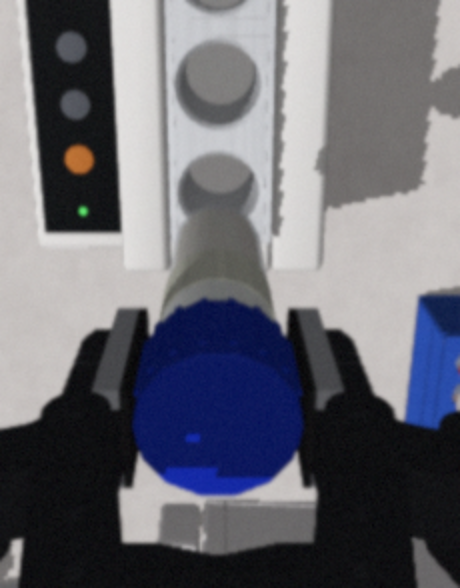

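```bash
cat > held.py <<'E'
from look import *
from rig import env
def held(tag,color):
    p=np.array(env.observe()["position"]); k,im,d=look(tag); b=blobs(im,300)[color][0]
    from fit import cen
    X=p+[0,0,.0347]; print(color,"blob",b[:2],"expected",cen(k,X).round(1),"1mm y ->",(cen(k,X+[0,.001,0])-cen(k,X)).round(2))
    # lowest visible body near the tip: show expected tip-end silhouette
    print("tip centre px",proj(k,p-[0,0,.0803]).round(1))
if __name__=="__main__": held(sys.argv[1],sys.argv[2])
E
python3 held.py b2 blue
```

```text
14.6 [ 0.6184 -0.0879  0.2197]
blue blob (np.int32(6699), [258.4, 289.1]) expected [257.1 290.7] 1mm y -> [ 0.1  -2.03]
tip centre px [[258.  204.4]]
```

>>> move_arm:
  plan: "-0.0008 0 0.006 0 0 0 0.02; -0.0008 0 0.016 -0.001 0 0.001 0.02; -0.0003 0 0.016 0 0 0 0.02; -0.0002 0 0.016 -0.001 0 0.001 0.02; 0 0 0.006 0 0 0 0.02; 0 0 0.006 0 0 0 0.02; 0 0 0.004 0 0 0 0.02; 0 0 0 0 0 0 0.02"

```text
time_s: 15.65
position: [0.6186, -0.0907, 0.1495]
tool_rot: [[-0.037, 0.999, -0.0], [0.999, 0.037, -0.0], [-0.0, -0.0, -1.0]]
ft_force: [0.7, 0.6, -0.7]
grip_width: 0.0331
gripper_force: 34.8
```

>>> move_arm:
  plan: "0.0005 0 0.006 0 0 0 0.02; 0.0002 0 0.008 0 0 0 0.02; 0 0 0.008 0 0 0 0.02; 0 0 0.005 0 0 0 0.02; 0 0 0.003 0 0 0 0.02; 0 0 0.0015 0 0 0 0.02; 0 0 0 0 0 0 0.02; 0 0 0 0 0 0 0.02"

```text
time_s: 16.65
position: [0.6186, -0.0901, 0.1182]
tool_rot: [[-0.037, 0.999, 0.0], [0.999, 0.037, -0.0], [-0.0, 0.0, -1.0]]
ft_force: [-0.0, 0.2, -0.9]
grip_width: 0.0331
gripper_force: 34.8
```

Expected contact near 0.1143–0.115.

>>> move_arm:
  plan: "0 0 0.001 0 0 0 0.02; 0 0 0.001 0 0 0 0.02; 0 0 0.0008 0 0 0 0.02; 0 0 0 0 0 0 0.02; 0 0 0 0 0 0 0.02"

```text
time_s: 17.27
position: [0.6185, -0.0901, 0.1152]
tool_rot: [[-0.037, 0.999, 0.0], [0.999, 0.037, -0.0], [-0.0, 0.0, -1.0]]
ft_force: [0.5, 0.5, 0.0]
grip_width: 0.0331
gripper_force: 34.8
```

>>> move_arm:
  plan: "0 0 0.0005 0 0 0 0.02; 0 0 0.0005 0 0 0 0.02; 0 0 0 0 0 0 0.02; 0 0 0 0 0 0 0.02"

```text
time_s: 17.77
position: [0.6186, -0.0901, 0.1144]
tool_rot: [[-0.037, 0.999, 0.0], [0.999, 0.037, -0.0], [-0.0, 0.0, -1.0]]
ft_force: [1.0, -0.6, 0.8]
grip_width: 0.0331
gripper_force: 35.0
```

```bash
cat > back.py <<'E'
from plan import *
def back(x,y):
    p=env.observe()['position']
    plan([(*p,2.2,.065,3),(p[0],p[1],.19,2.2,.065,5),(x,y,.185,94.9,.065,14),(x,y,.13,94.9,.065,4),(x,y,.085,94.9,.065,8)])
if __name__=="__main__": back(float(sys.argv[1]),float(sys.argv[2]))
E
python3 back.py .5224 .3251
```

```text
0 0 0 0 0 0 0.065; 0 0 0 0 0 -0.001 0.065; 0 0 0 0 0 0 0.065; 0 0 -0.008 0 0 0 0.065; 0 0 -0.0199 0 0 0 0.065; 0 0 -0.0199 0 0 0 0.065; 0 0 -0.0199 0 0 0 0.065; 0 0 -0.0079 0 0 0 0.065; 0.0135 -0.0026 0.0002 0 0 -0.052 0.065; 0.0272 -0.0038 0.0003 0 0 -0.105 0.065; 0.0344 -0.0011 0.0004 0 0 -0.13 0.065; 0.0342 0.0034 0.0004 0 0 -0.131 0.065 

0.0335 0.0077 0.0003 0 0 -0.13 0.065; 0.0321 0.0121 0.0004 0 0 -0.131 0.065; 0.0304 0.0162 0.0004 0 0 -0.13 0.065; 0.028 0.0199 0.0004 0 0 -0.131 0.065; 0.0251 0.0234 0.0004 0 0 -0.13 0.065; 0.0219 0.0265 0.0004 0 0 -0.131 0.065; 0.0182 0.0292 0.0004 0 0 -0.13 0.065; 0.0143 0.0312 0.0004 0 0 -0.131 0.065; 0.0081 0.0263 0.0003 0 0 -0.104 0.065; 0.0027 0.0135 0.0002 0 0 -0.052 0.065; 0 0 0.0079 0 0 0 0.065; 0 0 0.0196 0 0 0 0.065 

0 0 0.0196 0 0 0 0.065; 0 0 0.0079 0 0 0 0.065; 0 0 0.0028 0 0 0 0.065; 0 0 0.0056 0 0 0 0.065; 0 0 0.0071 0 0 0 0.065; 0 0 0.007 0 0 0 0.065; 0 0 0.007 0 0 0 0.065; 0 0 0.007 0 0 0 0.065; 0 0 0.0057 0 0 0 0.065; 0 0 0.0028 0 0 0 0.065 

end [0.5224 0.3251 0.085 ]
```

>>> move_arm:
  plan: "0 0 0 0 0 0 0.065; 0 0 0 0 0 0 0.065; 0 0 0 0 0 0 0.065; 0 0 -0.008 0 0 0 0.065; 0 0 -0.02 0 0 0 0.065; 0 0 -0.02 0 0 0 0.065; 0 0 -0.02 0 0 0 0.065; 0 0 -0.008 0 0 0 0.065; 0.0135 -0.0026 0 0 0 -0.052 0.065; 0.0272 -0.0038 0 0 0 -0.105 0.065; 0.0344 -0.0011 0 0 0 -0.131 0.065; 0.0342 0.0034 0 0 0 -0.131 0.065"

```text
time_s: 19.27
position: [0.5928, 0.019, 0.1892]
tool_rot: [[-0.446, 0.895, -0.002], [0.895, 0.446, 0.0], [0.001, -0.001, -1.0]]
ft_force: [0.0, 0.4, -0.4]
grip_width: 0.0649
gripper_force: 0.0
```

>>> move_arm:
  plan: "0.0335 0.0077 0.0003 0 0 -0.13 0.065; 0.0321 0.0121 0.0004 0 0 -0.131 0.065; 0.0304 0.0162 0.0004 0 0 -0.13 0.065; 0.028 0.0199 0.0004 0 0 -0.131 0.065; 0.0251 0.0234 0.0004 0 0 -0.13 0.065; 0.0219 0.0265 0.0004 0 0 -0.131 0.065; 0.0182 0.0292 0.0004 0 0 -0.13 0.065; 0.0143 0.0312 0.0004 0 0 -0.131 0.065; 0.0081 0.0263 0.0003 0 0 -0.104 0.065; 0.0027 0.0135 0.0002 0 0 -0.052 0.065; 0 0 0.0079 0 0 0 0.065; 0 0 0.0196 0 0 0 0.065"

```text
time_s: 20.78
position: [0.5228, 0.3245, 0.1588]
tool_rot: [[-0.997, -0.084, 0.001], [-0.084, 0.997, -0.0], [-0.001, -0.0, -1.0]]
ft_force: [0.6, 0.1, 0.9]
grip_width: 0.0652
gripper_force: 0.0
```

>>> move_arm:
  plan: "0 0 0.014 0 0 0 0.065; 0 0 0.006 0 0 0 0.065; 0 0 0 0 0 0 0.065; 0 0 0 0 0 0 0.065"

```text
time_s: 21.28
position: [0.5227, 0.3251, 0.1397]
tool_rot: [[-0.996, -0.085, 0.001], [-0.085, 0.996, 0.0], [-0.001, 0.0, -1.0]]
ft_force: [0.5, -0.2, 0.3]
grip_width: 0.0651
gripper_force: 0.0
```

Run:
```python
from look import *
from plan import *
k,im,d=viewer.calibration("top"),*viewer.get_image("top")
for z in (.149,.119): print(z,{n:(b[0][0],onz(k,[b[0][1]],z).round(4).tolist()) for n,b in blobs(im,60).items() if b})
cv2.imwrite("pics/top1.png",cv2.resize(im[140:260,110:360,::-1],None,fx=2.4,fy=2.4,interpolation=cv2.INTER_CUBIC))
print(env.observe()["position"])
plan([(.5224,.3251,.0845,94.9,.065,6)])
```

```text
0.149 {'red': (np.int32(159), [[0.326, -0.2059, 0.149]]), 'blue': (np.int32(168), [[0.6169, -0.0878, 0.149]])}
0.119 {'red': (np.int32(159), [[0.3223, -0.2148, 0.119]]), 'blue': (np.int32(168), [[0.622, -0.0931, 0.119]])}
[0.52270527 0.3251687  0.13970723]
0 0 0.005 0 0 0 0.065; 0.0001 0 0.0101 0 0 0 0.065; 0.0001 0 0.0125 0 0.001 0 0.065; 0.0001 0 0.0126 0 0 0 0.065; 0 0 0.01 0 0 0 0.065; 0 -0.0001 0.005 0 0 0 0.065 

end [0.5225 0.3251 0.0845]
```

View pics/top1.png

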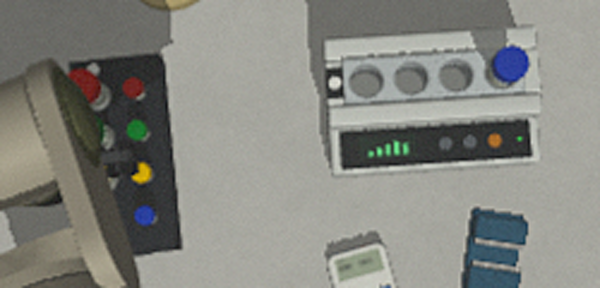

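>>> move_arm:
  plan: "0 0 0.005 0 0 0 0.065; 0 0 0.01 0 0 0 0.065; 0.0002 0 0.0125 0 0.001 0 0.065; 0.0001 0 0.0125 0 0 0 0.065; 0 0 0.01 0 0 0 0.065; 0 0 0.005 0 0 0 0.065; 0 0 0 0 0 0 0.065; 0 0 0 0 0 0 0.025; 0 0 0 0 0 0 0.025; 0 0 0 0 0 0 0.025; 0 0 0 0 0 0 0.025; 0 0 0 0 0 0 0.025"

```text
time_s: 22.82
position: [0.5224, 0.3252, 0.0846]
tool_rot: [[-0.996, -0.085, 0.0], [-0.085, 0.996, 0.0], [-0.0, 0.0, -1.0]]
ft_force: [-0.0, 1.1, 5.7]
grip_width: 0.0329
gripper_force: 34.7
```

```bash
cat > fwd.py <<'E'
from plan import *
def fwd(x,y):
    p=env.observe()['position'];o=.02
    # tip centre is ~0.5 mm to +y of the TCP after the turn
    plan([(p[0],p[1],p[2]+.13,94.9,o,7),(x,y,.22,2.2,o,15),(x,y,.22,2.2,o,2),(x,y,.15,2.2,o,7),(x,y,.15,2.2,o,2)])
if __name__=="__main__": fwd(float(sys.argv[1]),float(sys.argv[2]))
E
python3 fwd.py .6167 -.0437
```

```text
0 0 -0.0096 0 0 0 0.02; 0 0 -0.0193 0 0 0 0.02; 0 0 -0.0241 0 0 0 0.02; 0 0 -0.024 0 0 0 0.02; 0 0 -0.0241 0 0 0 0.02; 0 0 -0.0193 0 0 0 0.02; 0 0 -0.0096 0 0 0 0.02; -0.0019 -0.0112 -0.0002 0 0 0.048 0.02; -0.0048 -0.0222 -0.0003 0 0 0.097 0.02; -0.0087 -0.0271 -0.0004 0 0 0.121 0.02; -0.0118 -0.0258 -0.0004 0 0 0.12 0.02; -0.0149 -0.0242 -0.0004 0 0 0.121 0.02 

-0.0177 -0.0222 -0.0004 0 0 0.121 0.02; -0.0203 -0.02 -0.0004 0 0 0.12 0.02; -0.0224 -0.0174 -0.0005 0 0 0.121 0.02; -0.0245 -0.0145 -0.0004 0 0 0.121 0.02; -0.026 -0.0115 -0.0004 0 0 0.121 0.02; -0.0271 -0.0082 -0.0004 0 0 0.12 0.02; -0.028 -0.0049 -0.0004 0 0 0.121 0.02; -0.0284 -0.0016 -0.0004 0 0 0.121 0.02; -0.0227 0.0016 -0.0003 0 0 0.096 0.02; -0.0112 0.0018 -0.0002 0 0 0.049 0.02; 0 0 0 0 0 0 0.02; 0 0 0 0 0 0 0.02 

0 0 0.0052 0 0 0 0.02; 0 0 0.0104 0 0 0 0.02; 0 0 0.0129 0 0 0 0.02; 0 0 0.013 0 0 0 0.02; 0 0 0.0129 0 0 0 0.02; 0 0 0.0104 0 0 0 0.02; 0 0 0.0052 0 0 0 0.02; 0 0 0 0 0 0 0.02; 0 0 0 0 0 0 0.02 

end [ 0.6167 -0.0437  0.15  ]
```

>>> move_arm:
  plan: "0 0 -0.0096 0 0 0 0.02; 0 0 -0.0193 0 0 0 0.02; 0 0 -0.0241 0 0 0 0.02; 0 0 -0.024 0 0 0 0.02; 0 0 -0.0241 0 0 0 0.02; 0 0 -0.0193 0 0 0 0.02; 0 0 -0.0096 0 0 0 0.02; -0.0019 -0.0112 -0.0002 0 0 0.048 0.02; -0.0048 -0.0222 -0.0003 0 0 0.097 0.02; -0.0087 -0.0271 -0.0004 0 0 0.121 0.02; -0.0118 -0.0258 -0.0004 0 0 0.12 0.02; -0.0149 -0.0242 -0.0004 0 0 0.121 0.02"

```text
time_s: 24.32
position: [0.5516, 0.2078, 0.2147]
tool_rot: [[-0.91, 0.415, -0.003], [0.415, 0.91, -0.001], [0.002, -0.002, -1.0]]
ft_force: [0.2, 0.8, -1.4]
grip_width: 0.0331
gripper_force: 34.8
```

>>> move_arm:
  plan: "-0.0177 -0.0222 -0.0004 0 0 0.121 0.02; -0.0203 -0.02 -0.0004 0 0 0.12 0.02; -0.0224 -0.0174 -0.0005 0 0 0.121 0.02; -0.0245 -0.0145 -0.0004 0 0 0.121 0.02; -0.026 -0.0115 -0.0004 0 0 0.121 0.02; -0.0271 -0.0082 -0.0004 0 0 0.12 0.02; -0.028 -0.0049 -0.0004 0 0 0.121 0.02; -0.0284 -0.0016 -0.0004 0 0 0.121 0.02; -0.0227 0.0016 -0.0003 0 0 0.096 0.02; -0.0112 0.0018 -0.0002 0 0 0.049 0.02; 0 0 0 0 0 0 0.02; 0 0 0 0 0 0 0.02"

```text
time_s: 25.82
position: [0.6163, -0.0431, 0.2194]
tool_rot: [[-0.039, 0.999, -0.001], [0.999, 0.039, 0.0], [0.0, -0.001, -1.0]]
ft_force: [0.2, 1.3, -0.6]
grip_width: 0.0331
gripper_force: 34.8
```

```bash
python3 held.py y1 yellow
```

```text
25.825 [ 0.6163 -0.0431  0.2194]
yellow blob (np.int32(6649), [258.5, 288.5]) expected [257.2 290.7] 1mm y -> [ 0.09 -2.03]
tip centre px [[257.9 204.5]]
```

>>> move_arm:
  plan: "-0.0006 0.0003 0.0052 0 0 0 0.02; -0.0003 0 0.0104 0 0 0 0.02; 0 0 0.0129 0 0 0 0.02; 0 0 0.013 0 0 0 0.02; 0 0 0.0129 0 0 0 0.02; 0 0 0.0104 0 0 0 0.02; 0 0 0.0052 0 0 0 0.02; 0 0 0 0 0 0 0.02; 0 0 0 0 0 0 0.02"

```text
time_s: 27.0
position: [0.617, -0.0447, 0.15]
tool_rot: [[-0.038, 0.999, -0.0], [0.999, 0.038, -0.0], [-0.0, -0.0, -1.0]]
ft_force: [-0.0, -0.3, -0.9]
grip_width: 0.033
gripper_force: 34.8
```

Down another 34.8 mm to about 0.1152, then the last bit.

>>> move_arm:
  plan: "0.0006 0 0.006 0 0 0 0.02; 0.0002 0 0.008 0 0 0 0.02; 0 0 0.008 0 0 0 0.02; 0 0 0.006 0 0 0 0.02; 0 0 0.003 0 0 0 0.02; 0 0 0.0015 0 0 0 0.02; 0 0 0.001 0 0 0 0.02; 0 0 0.001 0 0 0 0.02; 0 0 0.0005 0 0 0 0.02; 0 0 0 0 0 0 0.02; 0 0 0 0 0 0 0.02"

```text
time_s: 28.38
position: [0.6168, -0.0439, 0.1147]
tool_rot: [[-0.038, 0.999, -0.001], [0.999, 0.038, -0.0], [-0.0, -0.001, -1.0]]
ft_force: [0.2, 1.3, 0.6]
grip_width: 0.033
gripper_force: 34.9
```

```bash
python3 back.py .5659 .3287
```

```text
0 0 0 0 0 0 0.065; 0 0 0 -0.001 0 0 0.065; 0 0 0 0 0 0 0.065; 0 0 -0.0079 0 0 0 0.065; 0 0 -0.0199 0 0 0 0.065; 0 0 -0.0198 0 0 0 0.065; 0 0 -0.0198 0 0 0 0.065; 0 0 -0.0079 0 0 0 0.065; 0.0121 -0.0012 0.0002 0 0 -0.052 0.065; 0.0242 -0.0011 0.0003 0 0 -0.105 0.065; 0.0303 0.0018 0.0004 0 0 -0.13 0.065; 0.0298 0.0057 0.0004 0 0 -0.131 0.065 

0.0287 0.0096 0.0003 0 0 -0.13 0.065; 0.0274 0.0132 0.0004 0 0 -0.131 0.065; 0.0253 0.0166 0.0004 0 0 -0.13 0.065; 0.023 0.0198 0.0004 0 0 -0.131 0.065; 0.0202 0.0226 0.0004 0 0 -0.13 0.065; 0.017 0.0251 0.0004 0 0 -0.131 0.065; 0.0137 0.0271 0.0004 0 0 -0.13 0.065; 0.0101 0.0286 0.0004 0 0 -0.131 0.065; 0.0049 0.0237 0.0003 0 0 -0.104 0.065; 0.0013 0.0121 0.0002 0 0 -0.052 0.065; 0 0 0.0079 0 0 0 0.065; 0 0 0.0196 0 0 0 0.065 

0 0 0.0196 0 0 0 0.065; 0 0 0.0079 0 0 0 0.065; 0 0 0.0028 0 0 0 0.065; 0 0 0.0056 0 0 0 0.065; 0 0 0.0071 0 0 0 0.065; 0 0 0.007 0 0 0 0.065; 0 0 0.007 0 0 0 0.065; 0 0 0.007 0 0 0 0.065; 0 0 0.0056 0 0 0 0.065; 0 0 0.0029 0 0 0 0.065 

end [0.5659 0.3287 0.085 ]
```

>>> move_arm:
  plan: "0 0 0 0 0 0 0.065; 0 0 0 0 0 0 0.065; 0 0 0 0 0 0 0.065; 0 0 -0.008 0 0 0 0.065; 0 0 -0.02 0 0 0 0.065; 0 0 -0.02 0 0 0 0.065; 0 0 -0.02 0 0 0 0.065; 0 0 -0.008 0 0 0 0.065; 0.0121 -0.0012 0 0 0 -0.052 0.065; 0.0242 -0.0011 0.0003 0 0 -0.105 0.065; 0.0303 0.0018 0.0004 0 0 -0.131 0.065; 0.0298 0.0057 0.0004 0 0 -0.131 0.065"

```text
time_s: 29.88
position: [0.6029, 0.054, 0.1884]
tool_rot: [[-0.447, 0.894, -0.003], [0.894, 0.447, 0.0], [0.001, -0.002, -1.0]]
ft_force: [-0.3, -0.2, -0.0]
grip_width: 0.0651
gripper_force: 0.0
```

>>> move_arm:
  plan: "0.0287 0.0096 0.0003 0 0 -0.13 0.065; 0.0274 0.0132 0.0004 0 0 -0.131 0.065; 0.0253 0.0166 0.0004 0 0 -0.13 0.065; 0.023 0.0198 0.0004 0 0 -0.131 0.065; 0.0202 0.0226 0.0004 0 0 -0.13 0.065; 0.017 0.0251 0.0004 0 0 -0.131 0.065; 0.0137 0.0271 0.0004 0 0 -0.13 0.065; 0.0101 0.0286 0.0004 0 0 -0.131 0.065; 0.0049 0.0237 0.0003 0 0 -0.104 0.065; 0.0013 0.0121 0.0002 0 0 -0.052 0.065; 0 0 0.0079 0 0 0 0.065; 0 0 0.0196 0 0 0 0.065"

```text
time_s: 31.38
position: [0.5659, 0.3281, 0.1581]
tool_rot: [[-0.996, -0.085, 0.0], [-0.085, 0.996, -0.0], [-0.0, -0.0, -1.0]]
ft_force: [-0.2, -0.7, -0.4]
grip_width: 0.0651
gripper_force: 0.0
```

>>> move_arm:
  plan: "0 0 0.014 0 0 0 0.065; 0 0 0.006 0 0 0 0.065; 0 0 0 0 0 0 0.065; 0 0 0 0 0 0 0.065"

```text
time_s: 31.88
position: [0.5659, 0.3287, 0.139]
tool_rot: [[-0.996, -0.086, 0.0], [-0.086, 0.996, 0.0], [-0.0, 0.0, -1.0]]
ft_force: [0.3, -0.1, 0.3]
grip_width: 0.0655
gripper_force: 0.0
```

Run:
```python
from look import *
from plan import *
k,im,d=viewer.calibration("top"),*viewer.get_image("top")
print({n:(b[0][0],onz(k,[b[0][1]],.149).round(4).tolist()) for n,b in blobs(im,60).items() if b})
plan([(.5659,.3287,.0845,94.9,.065,6)])
```

```text
{'red': (np.int32(159), [[0.3257, -0.2059, 0.149]]), 'yellow': (np.int32(172), [[0.6151, -0.0413, 0.149]]), 'blue': (np.int32(164), [[0.6172, -0.0878, 0.149]])}
0 0 0.005 0 0 0 0.065; 0 0 0.0099 0 0 0 0.065; 0 0 0.0124 0 0 0 0.065; 0 0 0.0123 0 0 0 0.065; 0 0 0.0099 0 0 0.001 0.065; -0.0001 0 0.005 0 0 0 0.065 

end [0.5659 0.3287 0.0845]
```

Yellow sits in well 3. Grasp green.

>>> move_arm:
  plan: "0 0 0.005 0 0 0 0.065; 0 0 0.01 0 0 0 0.065; 0 0 0.0125 0 0 0 0.065; 0 0 0.0125 0 0 0 0.065; 0 0 0.01 0 0 0 0.065; 0 0 0.005 0 0 0 0.065; 0 0 0 0 0 0 0.065; 0 0 0 0 0 0 0.025; 0 0 0 0 0 0 0.025; 0 0 0 0 0 0 0.025; 0 0 0 0 0 0 0.025; 0 0 0 0 0 0 0.025"

```text
time_s: 33.42
position: [0.5658, 0.3288, 0.0839]
tool_rot: [[-0.996, -0.086, 0.0], [-0.086, 0.996, 0.0], [-0.0, 0.0, -1.0]]
ft_force: [0.3, 0.0, 5.6]
grip_width: 0.0329
gripper_force: 34.7
```

```bash
python3 fwd.py .6151 .0022
```

```text
0 0 -0.0096 0 0 0 0.02; 0 0 -0.0193 0 0 0 0.02; 0 0 -0.0241 0 0 0 0.02; 0 0 -0.024 0 0 0 0.02; 0 0 -0.0241 0 0 0.001 0.02; 0 0 -0.0193 0 0 0 0.02; 0 0 -0.0096 0 0 0 0.02; -0.0006 -0.0098 -0.0002 0 0 0.048 0.02; -0.0023 -0.0196 -0.0004 0 0 0.097 0.02; -0.0051 -0.0241 -0.0004 0 0 0.121 0.02; -0.008 -0.0233 -0.0005 0 0 0.12 0.02; -0.0107 -0.0222 -0.0004 0 0 0.121 0.02 

-0.0134 -0.0208 -0.0005 0 0 0.121 0.02; -0.0157 -0.0189 -0.0004 0 0 0.12 0.02; -0.0179 -0.017 -0.0005 0 0 0.121 0.02; -0.0198 -0.0146 -0.0005 0 0 0.121 0.02; -0.0214 -0.0122 -0.0004 0 0 0.121 0.02; -0.0228 -0.0095 -0.0005 0 0 0.12 0.02; -0.0237 -0.0067 -0.0004 0 0 0.121 0.02; -0.0243 -0.0038 -0.0005 0 0 0.121 0.02; -0.0197 -0.0006 -0.0004 0 0 0.096 0.02; -0.0099 0.0006 -0.0002 0 0 0.049 0.02; 0 0 0 0 0 0 0.02; 0 0 0 0 0 0 0.02 

0 0 0.0052 0 0 0 0.02; 0 0 0.0104 0 0 0 0.02; 0 0 0.0129 0 0 0 0.02; 0 0 0.013 0 0 0 0.02; 0 0 0.013 0 0 0 0.02; 0 0 0.0104 0 0 0 0.02; 0 0 0.0051 0 0 0 0.02; 0 0 0 0 0 0 0.02; 0 0 0 0 0 0 0.02 

end [0.6151 0.0022 0.15  ]
```

>>> move_arm:
  plan: "0 0 -0.0096 0 0 0 0.02; 0 0 -0.0193 0 0 0 0.02; 0 0 -0.0241 0 0 0 0.02; 0 0 -0.024 0 0 0 0.02; 0 0 -0.0241 0 0 0 0.02; 0 0 -0.0193 0 0 0 0.02; 0 0 -0.0096 0 0 0 0.02; -0.0006 -0.0098 -0.0002 0 0 0.048 0.02; -0.0023 -0.0196 -0.0004 0 0 0.097 0.02; -0.0051 -0.0241 -0.0004 0 0 0.121 0.02; -0.008 -0.0233 -0.0005 0 0 0.121 0.02; -0.0107 -0.0222 -0.0004 0 0 0.121 0.02"

```text
time_s: 34.92
position: [0.5809, 0.2249, 0.2141]
tool_rot: [[-0.91, 0.415, -0.003], [0.415, 0.91, -0.001], [0.003, -0.002, -1.0]]
ft_force: [0.2, -0.2, -1.0]
grip_width: 0.0334
gripper_force: 34.8
```

>>> move_arm:
  plan: "-0.0134 -0.0208 -0.0005 0 0 0.121 0.02; -0.0157 -0.0189 -0.0004 0 0 0.12 0.02; -0.0179 -0.017 -0.0005 0 0 0.121 0.02; -0.0198 -0.0146 -0.0005 0 0 0.121 0.02; -0.0214 -0.0122 -0.0004 0 0 0.121 0.02; -0.0228 -0.0095 -0.0005 0 0 0.12 0.02; -0.0237 -0.0067 -0.0004 0 0 0.121 0.02; -0.0243 -0.0038 -0.0005 0 0 0.121 0.02; -0.0197 -0.0006 -0.0004 0 0 0.096 0.02; -0.0099 0.0006 -0.0002 0 0 0.049 0.02; 0 0 0 0 0 0 0.02; 0 0 0 0 0 0 0.02"

```text
time_s: 36.42
position: [0.6148, 0.0028, 0.2194]
tool_rot: [[-0.039, 0.999, -0.001], [0.999, 0.039, 0.0], [0.0, -0.001, -1.0]]
ft_force: [-0.6, 1.4, 0.1]
grip_width: 0.0329
gripper_force: 34.7
```

```bash
python3 held.py g1 green
```

```text
36.425 [0.6148 0.0028 0.2194]
green blob (np.int32(6588), [258.5, 290.5]) expected [257.2 290.7] 1mm y -> [ 0.09 -2.03]
tip centre px [[257.9 204.4]]
```

>>> move_arm:
  plan: "0.0006 0.0001 0.0052 0 0 0 0.02; 0.0005 0 0.0104 0 0 0 0.02; 0 0 0.0129 0 0 0 0.02; 0 0 0.013 0 0 0 0.02; 0 0 0.0129 0 0 0 0.02; 0 0 0.0104 0 0 0 0.02; 0 0 0.0052 0 0 0 0.02; 0 0 0 0 0 0 0.02; 0 0 0 0 0 0 0.02"

```text
time_s: 37.6
position: [0.6152, 0.0032, 0.15]
tool_rot: [[-0.038, 0.999, -0.0], [0.999, 0.038, -0.0], [-0.0, -0.0, -1.0]]
ft_force: [-0.3, -0.2, -0.4]
grip_width: 0.033
gripper_force: 34.8
```

>>> move_arm:
  plan: "0 0 0.006 0 0 0 0.02; 0 0 0.008 0 0 0 0.02; 0 0 0.008 0 0 0 0.02; 0 0 0.006 0 0 0 0.02; 0 0 0.003 0 0 0 0.02; 0 0 0.0015 0 0 0 0.02; 0 0 0.001 0 0 0 0.02; 0 0 0.001 0 0 0 0.02; 0 0 0.001 0 0 0 0.02; 0 0 0 0 0 0 0.02; 0 0 0 0 0 0 0.02"

```text
time_s: 38.98
position: [0.615, 0.0033, 0.1141]
tool_rot: [[-0.038, 0.999, -0.001], [0.999, 0.038, -0.0], [-0.0, -0.001, -1.0]]
ft_force: [-0.1, -0.2, -0.5]
grip_width: 0.0329
gripper_force: 34.8
```

```bash
python3 back.py .6100 .3325
```

```text
0 0 0 0 0 0 0.065; 0 0 0 -0.001 0 0 0.065; 0 0 0 0 0 0 0.065; 0 0 -0.008 0 0 0 0.065; 0 0 -0.02 0 0 0 0.065; 0 0 -0.02 0 0 0 0.065; 0 0 -0.0199 0 0 0 0.065; 0 0 -0.008 0 0 0 0.065; 0.0106 0.0002 0.0002 0 0 -0.052 0.065; 0.0212 0.0016 0.0003 0 0 -0.105 0.065; 0.0261 0.0048 0.0004 0 0 -0.13 0.065; 0.0253 0.0081 0.0004 0 0 -0.131 0.065 

0.024 0.0113 0.0004 0 0 -0.13 0.065; 0.0224 0.0144 0.0004 0 0 -0.131 0.065; 0.0202 0.0171 0.0004 0 0 -0.13 0.065; 0.0179 0.0196 0.0004 0 0 -0.131 0.065; 0.0152 0.0218 0.0004 0 0 -0.13 0.065; 0.0122 0.0236 0.0004 0 0 -0.131 0.065; 0.009 0.025 0.0004 0 0 -0.13 0.065; 0.0057 0.0259 0.0003 0 0 -0.131 0.065; 0.0019 0.0212 0.0004 0 0 -0.104 0.065; -0.0002 0.0106 0.0001 0 0 -0.052 0.065; 0 0 0.0079 0 0 0 0.065; 0 0 0.0196 0 0 0 0.065 

0 0 0.0197 0 0 0 0.065; 0 0 0.0078 0 0 0 0.065; 0 0 0.0028 0 0 0 0.065; 0 0 0.0056 0 0 0 0.065; 0 0 0.0071 0 0 0 0.065; 0 0 0.007 0 0 0 0.065; 0 0 0.007 0 0 0 0.065; 0 0 0.0071 0 0 0 0.065; 0 0 0.0056 0 0 0 0.065; 0 0 0.0028 0 0 0 0.065 

end [0.61   0.3325 0.085 ]
```

>>> move_arm:
  plan: "0 0 0.0005 0 0 0 0.02; 0 0 0 0 0 0 0.065; 0 0 0 0 0 0 0.065; 0 0 0 0 0 0 0.065; 0 0 -0.0085 0 0 0 0.065; 0 0 -0.02 0 0 0 0.065; 0 0 -0.02 0 0 0 0.065; 0 0 -0.02 0 0 0 0.065; 0 0 -0.008 0 0 0 0.065; 0.0106 0.0002 0.0002 0 0 -0.052 0.065; 0.0212 0.0016 0.0003 0 0 -0.105 0.065; 0.0261 0.0048 0.0004 0 0 -0.131 0.065"

```text
time_s: 40.48
position: [0.6137, 0.0626, 0.1881]
tool_rot: [[-0.326, 0.946, -0.003], [0.946, 0.326, 0.0], [0.001, -0.003, -1.0]]
ft_force: [0.6, 0.2, -0.4]
grip_width: 0.0652
gripper_force: 0.0
```

>>> move_arm:
  plan: "0.0253 0.0081 0.0004 0 0 -0.131 0.065; 0.024 0.0113 0.0004 0 0 -0.13 0.065; 0.0224 0.0144 0.0004 0 0 -0.131 0.065; 0.0202 0.0171 0.0004 0 0 -0.13 0.065; 0.0179 0.0196 0.0004 0 0 -0.131 0.065; 0.0152 0.0218 0.0004 0 0 -0.13 0.065; 0.0122 0.0236 0.0004 0 0 -0.131 0.065; 0.009 0.025 0.0004 0 0 -0.13 0.065; 0.0057 0.0259 0.0003 0 0 -0.131 0.065; 0.0019 0.0212 0.0004 0 0 -0.104 0.065; -0.0002 0.0106 0.0001 0 0 -0.052 0.065; 0 0 0.0079 0 0 0 0.065"

```text
time_s: 41.98
position: [0.6096, 0.3331, 0.1767]
tool_rot: [[-0.996, -0.087, -0.001], [-0.087, 0.996, -0.0], [0.001, -0.0, -1.0]]
ft_force: [0.3, -0.2, 0.1]
grip_width: 0.0646
gripper_force: 0.0
```

>>> move_arm:
  plan: "0 0 0.0196 0 0 0 0.065; 0 0 0.014 0 0 0 0.065; 0 0 0.006 0 0 0 0.065; 0 0 0 0 0 0 0.065; 0 0 0 0 0 0 0.065"

```text
time_s: 42.6
position: [0.61, 0.3325, 0.1383]
tool_rot: [[-0.996, -0.086, 0.0], [-0.086, 0.996, 0.0], [-0.0, 0.0, -1.0]]
ft_force: [0.3, -0.4, 0.6]
grip_width: 0.0651
gripper_force: 0.0
```

Run:
```python
from look import *
from plan import *
k,im,d=viewer.calibration("top"),*viewer.get_image("top")
print({n:(b[0][0],onz(k,[b[0][1]],.149).round(4).tolist()) for n,b in blobs(im,60).items() if b})
plan([(.6100,.3325,.0845,94.9,.065,6)])
```

```text
{'red': (np.int32(163), [[0.3251, -0.2054, 0.149]]), 'yellow': (np.int32(170), [[0.6151, -0.0413, 0.149]]), 'green': (np.int32(165), [[0.6138, 0.0046, 0.149]]), 'blue': (np.int32(166), [[0.6172, -0.0878, 0.149]])}
0 0 0.0049 0 0 0 0.065; 0 0 0.0098 0 0 0 0.065; 0 0 0.0122 0 0 0 0.065; 0 0 0.0122 0 0 0 0.065; 0 0 0.0098 0 0 0.001 0.065; 0 0 0.0049 0 0 0 0.065 

end [0.61   0.3325 0.0845]
```

>>> move_arm:
  plan: "0 0 0.005 0 0 0 0.065; 0 0 0.01 0 0 0 0.065; 0 0 0.012 0 0 0 0.065; 0 0 0.012 0 0 0 0.065; 0 0 0.01 0 0 0 0.065; 0 0 0.005 0 0 0 0.065; 0 0 0 0 0 0 0.065; 0 0 0 0 0 0 0.025; 0 0 0 0 0 0 0.025; 0 0 0 0 0 0 0.025; 0 0 0 0 0 0 0.025; 0 0 0 0 0 0 0.025"

```text
time_s: 44.15
position: [0.6099, 0.3325, 0.0842]
tool_rot: [[-0.996, -0.086, 0.0], [-0.086, 0.996, 0.0], [-0.0, 0.0, -1.0]]
ft_force: [-0.8, 0.8, 4.6]
grip_width: 0.0333
gripper_force: 34.7
```

```bash
python3 fwd.py .6134 .0487
```

```text
0 0 -0.0096 0 0 0 0.02; 0 0 -0.0193 0 0 0 0.02; 0 0 -0.0241 0 0 0 0.02; 0 0 -0.024 0 0 0 0.02; 0 0 -0.0241 0 0 0.001 0.02; 0 0 -0.0193 0 0 0 0.02; 0 0 -0.0096 0 0 0 0.02; 0.0006 -0.0084 -0.0002 0 0 0.048 0.02; 0.0004 -0.017 -0.0003 0 0 0.097 0.02; -0.0015 -0.0211 -0.0005 0 0 0.121 0.02; -0.0041 -0.0208 -0.0004 0 0 0.12 0.02; -0.0065 -0.0202 -0.0004 0 0 0.121 0.02 

-0.0089 -0.0192 -0.0005 0 0 0.121 0.02; -0.0111 -0.018 -0.0004 0 0 0.12 0.02; -0.0133 -0.0165 -0.0005 0 0 0.121 0.02; -0.0151 -0.0148 -0.0004 0 0 0.121 0.02; -0.0168 -0.0129 -0.0004 0 0 0.121 0.02; -0.0183 -0.0108 -0.0005 0 0 0.12 0.02; -0.0194 -0.0084 -0.0004 0 0 0.121 0.02; -0.0203 -0.0061 -0.0005 0 0 0.121 0.02; -0.0167 -0.0029 -0.0003 0 0 0.096 0.02; -0.0084 -0.0007 -0.0002 0 0 0.049 0.02; 0 0 0 0 0 0 0.02; 0 0 0 0 0 0 0.02 

0 0 0.0052 0 0 0 0.02; 0 0 0.0104 0 0 0 0.02; 0 0 0.0129 0 0 0 0.02; 0 0 0.013 0 0 0 0.02; 0 0 0.013 0 0 0 0.02; 0 0 0.0103 0 0 0 0.02; 0 0 0.0052 0 0 0 0.02; 0 0 0 0 0 0 0.02; 0 0 0 0 0 0 0.02 

end [0.6134 0.0487 0.15  ]
```

>>> move_arm:
  plan: "0 0 -0.0096 0 0 0 0.02; 0 0 -0.0193 0 0 0 0.02; 0 0 -0.0241 0 0 0 0.02; 0 0 -0.024 0 0 0 0.02; 0 0 -0.0241 0 0 0 0.02; 0 0 -0.0193 0 0 0 0.02; 0 0 -0.0096 0 0 0 0.02; 0.0006 -0.0084 -0.0002 0 0 0.048 0.02; 0.0004 -0.017 -0.0003 0 0 0.097 0.02; -0.0015 -0.0211 -0.0005 0 0 0.121 0.02; -0.0041 -0.0208 -0.0004 0 0 0.121 0.02; -0.0065 -0.0202 -0.0004 0 0 0.121 0.02"

```text
time_s: 45.65
position: [0.6105, 0.2422, 0.2142]
tool_rot: [[-0.91, 0.415, -0.003], [0.415, 0.91, -0.001], [0.003, -0.002, -1.0]]
ft_force: [1.2, 0.1, -0.7]
grip_width: 0.0332
gripper_force: 34.8
```

>>> move_arm:
  plan: "-0.0089 -0.0192 -0.0005 0 0 0.121 0.02; -0.0111 -0.018 -0.0004 0 0 0.12 0.02; -0.0133 -0.0165 -0.0005 0 0 0.121 0.02; -0.0151 -0.0148 -0.0004 0 0 0.121 0.02; -0.0168 -0.0129 -0.0004 0 0 0.121 0.02; -0.0183 -0.0108 -0.0005 0 0 0.12 0.02; -0.0194 -0.0084 -0.0004 0 0 0.121 0.02; -0.0203 -0.0061 -0.0005 0 0 0.121 0.02; -0.0167 -0.0029 -0.0003 0 0 0.096 0.02; -0.0084 -0.0007 -0.0002 0 0 0.049 0.02; 0 0 0 0 0 0 0.02; 0 0 0 0 0 0 0.02"

```text
time_s: 47.15
position: [0.6132, 0.0492, 0.2193]
tool_rot: [[-0.039, 0.999, -0.001], [0.999, 0.039, 0.0], [0.0, -0.001, -1.0]]
ft_force: [-0.1, -0.1, -1.3]
grip_width: 0.033
gripper_force: 34.8
```

```bash
python3 held.py r1 red
```

```text
47.15 [0.6132 0.0492 0.2193]
red blob (np.int32(6670), [258.5, 289.6]) expected [257.1 290.7] 1mm y -> [ 0.09 -2.03]
tip centre px [[257.9 204.4]]
```

>>> move_arm:
  plan: "0.0003 0.0001 0.0052 0 0 0 0.02; 0 0 0.0104 0 0 0 0.02; 0 0 0.0129 0 0 0 0.02; 0 0 0.013 0 0 0 0.02; 0 0 0.0129 0 0 0 0.02; 0 0 0.0104 0 0 0 0.02; 0 0 0.0052 0 0 0 0.02; 0 0 0 0 0 0 0.02; 0 0 0 0 0 0 0.02"

```text
time_s: 48.32
position: [0.6136, 0.049, 0.15]
tool_rot: [[-0.038, 0.999, -0.0], [0.999, 0.038, -0.0], [-0.0, -0.0, -1.0]]
ft_force: [0.1, 0.1, -0.6]
grip_width: 0.0329
gripper_force: 34.8
```

>>> move_arm:
  plan: "0 0 0.006 0 0 0 0.02; 0 0 0.008 0 0 0 0.02; 0 0 0.008 0 0 0 0.02; 0 0 0.006 0 0 0 0.02; 0 0 0.003 0 0 0 0.02; 0 0 0.0015 0 0 0 0.02; 0 0 0.001 0 0 0 0.02; 0 0 0.001 0 0 0 0.02; 0 0 0.001 0 0 0 0.02; 0 0 0 0 0 0 0.02; 0 0 0 0 0 0 0.02"

```text
time_s: 49.7
position: [0.6134, 0.049, 0.1142]
tool_rot: [[-0.038, 0.999, -0.001], [0.999, 0.038, -0.0], [-0.0, -0.001, -1.0]]
ft_force: [0.1, -0.2, 1.0]
grip_width: 0.0329
gripper_force: 34.9
```

>>> move_arm:
  plan: "0 0 0.0003 0 0 0 0.02; 0 0 0 0 0 0 0.065; 0 0 0 0 0 0 0.065; 0 0 0 0 0 0 0.065; 0 0 -0.0085 0 0 0 0.065; 0 0 -0.02 0 0 0 0.065; 0 0 -0.025 0 0 0 0.065; 0 0 -0.03 0 0 0 0.065; 0 0 -0.03 0 0 0 0.065; 0 0 -0.02 0 0 0 0.065; 0.02 0 0 0 0 0 0.065; 0.03 0 0 0 0 0 0.065"

```text
time_s: 51.2
position: [0.6112, 0.1, 0.2466]
tool_rot: [[-0.037, 0.999, -0.002], [0.999, 0.037, 0.0], [0.0, -0.002, -1.0]]
ft_force: [-0.4, 0.7, -0.2]
grip_width: 0.0651
gripper_force: 0.0
```

>>> move_arm:
  plan: "0.03 0 0 0 0 0 0.065; 0.015 0 0 0 0 0 0.065; 0 0 0 0 0 0 0.065; 0 0 0 0 0 0 0.065; 0 0 0 0 0 0 0.065"

```text
time_s: 51.82
position: [0.61, 0.1431, 0.2472]
tool_rot: [[-0.037, 0.999, -0.001], [0.999, 0.037, -0.0], [-0.0, -0.001, -1.0]]
ft_force: [-0.5, 0.3, 0.7]
grip_width: 0.0649
gripper_force: 0.0
```

Run:
```python
from look import *
o=[]
for c,sl in (("top",np.s_[140:260,110:360]),("scene",np.s_[100:250,120:370])):
    k=viewer.calibration(c);im,d=viewer.get_image(c); o.append(cv2.resize(im[sl][:,:,::-1],None,fx=2.2,fy=2.2,interpolation=cv2.INTER_CUBIC))
    if c=="top":
        for z in(.149,.076): print(z,{n:[(int(x[0]),onz(k,[x[1]],z).round(4)[0,:2].tolist()) for x in b] for n,b in blobs(im,40).items() if b})
        B=blobs(im,100)
        for n in("red","green","yellow","blue"):
            for x in B[n]:
                u=x[1];oo,dd=ray(k,[u]);print(n,(oo+dd[0]*d[int(u[1]),int(u[0])]).round(3))
cv2.imwrite("pics/fin.png",np.vstack(o))
```

```text
0.149 {'red': [(168, [0.6118, 0.0504]), (159, [0.3257, -0.2059]), (144, [0.3389, -0.1807])], 'yellow': [(171, [0.6151, -0.0413])], 'green': [(165, [0.6138, 0.0046])], 'blue': [(168, [0.6169, -0.0878]), (143, [0.7188, -0.1816]), (118, [0.8615, 0.439])]}
0.076 {'red': [(168, [0.6237, 0.0475]), (159, [0.3169, -0.2274]), (144, [0.331, -0.2003])], 'yellow': [(171, [0.6273, -0.0508])], 'green': [(165, [0.6259, -0.0016])], 'blue': [(168, [0.6292, -0.1007]), (143, [0.7385, -0.2013]), (118, [0.8916, 0.4644])]}
red [0.612 0.05  0.149]
red [ 0.309 -0.247  0.01 ]
red [ 0.324 -0.218  0.01 ]
green [0.614 0.004 0.148]
yellow [ 0.615 -0.041  0.148]
blue [ 0.617 -0.088  0.15 ]
blue [ 0.746 -0.208  0.05 ]
blue [0.869 0.445 0.132]
```

View pics/fin.png

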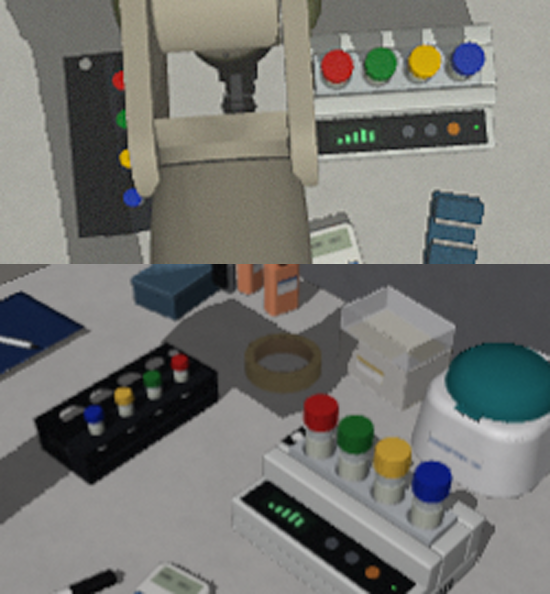

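The picture shows all four tubes upright in the heater, in the order red, green, yellow, blue from the dot. Their cap tops are at z ≈ 0.149, which matches tubes resting on the well bottoms. The controls are still in their places and the gripper is clear.

```bash
python3 -c "
from rig import env
print(env.close_job())"
```

```text
the job is handed in; nothing more can be done
None
```

The job is handed in: the red, green, yellow and blue big tubes stand upright in heater wells 1 to 4 in rack order, and the controls are still in their places. The final images confirm this; no score was returned.

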